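# Load the microscope's slide feeder

## Task

Load the slide feeder. First take the hold-down weight off its narrow pedestal and lay it flat on the middle of the sloped rest; then stack every slide case on the bench into one square column on the pedestal, lying flat, centred and in line with the pedestal, larger cases below smaller ones and the single slim one uppermost. Put the weight back squarely on top of the column, and last swing the lever all the way over to run, leaving the bottle, tray and beaker alone.

Things in the scene. Friction and masses are not known exactly. Their poses are not given: they have to be found in the camera images.
- feeder: slide feeder, fixed: white base plate 120 x 225 x 12 mm on the bench carrying a narrow raised pedestal and, to its right, a lever. The pedestal is a thin post under a steel head 84 mm long (x) x 38 mm wide (y), its flat top 60 mm above the bench. Origin on the bench directly under the centre of the pedestal; x along the head's length, y to the left, z up. The base plate runs from y -170 to +55 mm, x -60 to +60 mm
- feeder_top (a point): centre of the pedestal's top face, 60 mm above the bench; axes as the feeder's
- lever (a joint): toggle lever on the feeder's base plate, black rod about 85 mm long on a small grey block 130 mm to the right (-y) of the pedestal. Angle in rad: 0 leans towards the feeder's -x (load), 1.0 is its stop, leaning to +x (run); it swings in the feeder's x-z plane, with light friction, and stays where it is left
- lever_tip (a point): centre of the 26 mm ball knob at the free end of the lever (about 109 mm above the bench at either stop)
- rest: sloped rest for the weight, standing loose on the bench, about 900 g: white foot 120 x 100 mm, aluminium slab 134 mm long x 88 mm wide, tilted 0.35 rad (20 degrees), with a lip at its low end standing 12 mm above the slab and a low rail 8 mm high along either side (80 mm between the rails). Origin on the bench under the slab's centre; its +x is the uphill direction (horizontal), z up
- rest_seat (a point): centre of the slab's upper face, 50 mm above the bench; frame tilted with the slab: x uphill along the slab, y across it, z square out of it. The lip's inner face is at x = -63 mm
- weight: steel hold-down weight, about 400 g: plate 90 (x) x 50 (y) x 12 mm with an upright black grip rib 70 mm long (along x), 16 mm wide (y), reaching from 12 to 48 mm above the underside. Origin: centre of its underside. Starts lying on the pedestal, along it
- big_1: a large closed hard-plastic slide case, grey shell below and white shell above, 116 long x 62 wide x 36 mm thick, about 180 g, starts flat on the bench or is absent. Origin: centre of its underside (so the centre of its top is +36 mm along z); x along its length, y across its width, z up (through its thickness). Same shape either way up. Grip it across its width.
- big_2: a large closed hard-plastic slide case, grey shell below and white shell above, 116 long x 62 wide x 36 mm thick, about 180 g, starts flat on the bench or is absent. Origin: centre of its underside (so the centre of its top is +36 mm along z); x along its length, y across its width, z up (through its thickness). Same shape either way up. Grip it across its width.
- small_1: a small closed hard-plastic slide case, grey shell below and white shell above, 90 long x 50 wide x 30 mm thick, about 110 g, starts flat on the bench or is absent. Origin: centre of its underside (so the centre of its top is +30 mm along z); x along its length, y across its width, z up (through its thickness). Same shape either way up. Grip it across its width.
- small_2: a small closed hard-plastic slide case, grey shell below and white shell above, 90 long x 50 wide x 30 mm thick, about 110 g, starts flat on the bench or is absent. Origin: centre of its underside (so the centre of its top is +30 mm along z); x along its length, y across its width, z up (through its thickness). Same shape either way up. Grip it across its width.
- small_3: a small closed hard-plastic slide case, grey shell below and white shell above, 90 long x 50 wide x 30 mm thick, about 110 g, starts flat on the bench or is absent. Origin: centre of its underside (so the centre of its top is +30 mm along z); x along its length, y across its width, z up (through its thickness). Same shape either way up. Grip it across its width.
- mini: a slim, smallest of all, one of a kind and always present, closed hard-plastic slide case, grey shell below and white shell above, 80 long x 48 wide x 18 mm thick, about 80 g, starts flat on the bench. Origin: centre of its underside (so the centre of its top is +18 mm along z); x along its length, y across its width, z up (through its thickness). Same shape either way up. Grip it across its width.
- big_1_mid (a point): centre of case big_1, halfway through its thickness; axes as the case's
- big_2_mid (a point): centre of case big_2, halfway through its thickness; axes as the case's
- small_1_mid (a point): centre of case small_1, halfway through its thickness; axes as the case's
- small_2_mid (a point): centre of case small_2, halfway through its thickness; axes as the case's
- small_3_mid (a point): centre of case small_3, halfway through its thickness; axes as the case's
- mini_mid (a point): centre of case mini, halfway through its thickness; axes as the case's
- bottle: bystander: a media bottle 72 mm across, 150 mm tall; leave alone
- tube_tray: bystander: an open blue tray 70 x 130 x 40 mm; leave alone
- beaker: bystander: a glass beaker 76 mm across, 95 mm tall; leave alone
Mind the look-alikes: they are no part of the job. What is shaped like the mini but black, green or turquoise is not meant.

How it is judged (in metres and radians):
On the way, in this order (a step that is already met when the one before it is completed fails the run):
1. the weight lies on the sloped rest, let go (distance between weight and rest_seat below 0.028 m and angle between the z axis of weight and the z axis of rest_seat, either way round below 0.08 rad and angle between weight's own z axis and vertical below 0.8 rad and contact force between weight and rest above 0.5 N and contact force between the fingers and weight below 0.1 N and linear speed of weight below 0.03 m/s), for 0.2 s.
2. all cases present stand in one square column on the pedestal, larger below smaller (horizontal distance between each of big_1, big_2, small_1, small_2, small_3, mini and feeder_top below 0.014 m and angle between the x axis of each of big_1, big_2, small_1, small_2, small_3, mini and the x axis of feeder, either way round below 0.16 rad and angle between the z axis of each of big_1, big_2, small_1, small_2, small_3, mini and the z axis of feeder, either way round below 0.06 rad and height (world z) of each of big_1, big_2, small_1, small_2, small_3, mini above 0.05 m and linear speed of each of big_1, big_2, small_1, small_2, small_3, mini below 0.03 m/s and ((angle between big_1's own z axis and vertical below 1.5 rad and z of small_1_mid in the frame of big_1_mid above 0.02 m) or (angle between big_1's own z axis and vertical above 1.6 rad and z of small_1_mid in the frame of big_1_mid below -0.02 m)) and ((angle between big_2's own z axis and vertical below 1.5 rad and z of small_1_mid in the frame of big_2_mid above 0.02 m) or (angle between big_2's own z axis and vertical above 1.6 rad and z of small_1_mid in the frame of big_2_mid below -0.02 m)) and ((angle between big_1's own z axis and vertical below 1.5 rad and z of small_2_mid in the frame of big_1_mid above 0.02 m) or (angle between big_1's own z axis and vertical above 1.6 rad and z of small_2_mid in the frame of big_1_mid below -0.02 m)) and ((angle between big_2's own z axis and vertical below 1.5 rad and z of small_2_mid in the frame of big_2_mid above 0.02 m) or (angle between big_2's own z axis and vertical above 1.6 rad and z of small_2_mid in the frame of big_2_mid below -0.02 m)) and ((angle between big_1's own z axis and vertical below 1.5 rad and z of small_3_mid in the frame of big_1_mid above 0.02 m) or (angle between big_1's own z axis and vertical above 1.6 rad and z of small_3_mid in the frame of big_1_mid below -0.02 m)) and ((angle between big_2's own z axis and vertical below 1.5 rad and z of small_3_mid in the frame of big_2_mid above 0.02 m) or (angle between big_2's own z axis and vertical above 1.6 rad and z of small_3_mid in the frame of big_2_mid below -0.02 m)) and ((angle between big_1's own z axis and vertical below 1.5 rad and z of mini_mid in the frame of big_1_mid above 0.02 m) or (angle between big_1's own z axis and vertical above 1.6 rad and z of mini_mid in the frame of big_1_mid below -0.02 m)) and ((angle between big_2's own z axis and vertical below 1.5 rad and z of mini_mid in the frame of big_2_mid above 0.02 m) or (angle between big_2's own z axis and vertical above 1.6 rad and z of mini_mid in the frame of big_2_mid below -0.02 m)) and ((angle between small_1's own z axis and vertical below 1.5 rad and z of mini_mid in the frame of small_1_mid above 0.02 m) or (angle between small_1's own z axis and vertical above 1.6 rad and z of mini_mid in the frame of small_1_mid below -0.02 m)) and ((angle between small_2's own z axis and vertical below 1.5 rad and z of mini_mid in the frame of small_2_mid above 0.02 m) or (angle between small_2's own z axis and vertical above 1.6 rad and z of mini_mid in the frame of small_2_mid below -0.02 m)) and ((angle between small_3's own z axis and vertical below 1.5 rad and z of mini_mid in the frame of small_3_mid above 0.02 m) or (angle between small_3's own z axis and vertical above 1.6 rad and z of mini_mid in the frame of small_3_mid below -0.02 m))), for 0.3 s.
3. the weight lies squarely on top of the column, let go (all of step 2 and horizontal distance between weight and feeder_top below 0.014 m and angle between the x axis of weight and the x axis of feeder, either way round below 0.16 rad and angle between weight's own z axis and vertical below 0.06 rad and linear speed of weight below 0.03 m/s and z of each of big_1_mid, big_2_mid, small_1_mid, small_2_mid, small_3_mid, mini_mid in the frame of weight below -0.005 m and contact force between the fingers and weight below 0.1 N), for 0.3 s.
4. the lever is swung over to run (value of joint lever above 0.88 rad), for 0.1 s.
At the end, for the whole second after the job is handed in: Each case present lies flat (0.06 rad) in one column on the pedestal, within 14 mm of its centre and 0.16 rad of its length, smaller above larger; the weight is on top, to the same tolerances; all at rest, lever past 0.88 rad (all of step 2 and horizontal distance between weight and feeder_top below 0.014 m and angle between the x axis of weight and the x axis of feeder, either way round below 0.16 rad and angle between weight's own z axis and vertical below 0.06 rad and linear speed of weight below 0.03 m/s and z of each of big_1_mid, big_2_mid, small_1_mid, small_2_mid, small_3_mid, mini_mid in the frame of weight below -0.005 m and value of joint lever above 0.88 rad); the robot touches nothing.
It fails at once if a bystander is moved more than 40 mm (distance of any of bottle, tube_tray, beaker from where it was at the start of the episode above 0.04 m).
Of big_1, big_2, small_1, small_2, small_3 only 3 to 5 are there at a start; the rules pass over those that are not, and their reading is None.
At some moment in a run one of rest may be knocked a few centimetres aside while the robot is not near it.
Once in a run the grip may slacken for a moment while it holds something.
It also fails if it takes over 210 s, if anything falls off the work surface, if the arm or the gripper's body presses on something with over 40 N, if the wrist force passes 120 N, or if a joint passes its speed limit or range.

## Robot

A 6-joint arm with a two-finger parallel gripper is mounted at the origin on the work surface. World frame = base frame: x ahead of the robot, y to its left, z up, the work surface at z = 0. Lengths are in m, angles in degrees, forces in N, time in s.
With the tool pointing down it reaches from about 0.3 to 0.75 m from the base axis. Payload 8.5 kg.
Tool frame: the origin (TCP) lies midway between the tips of the shut fingers; the grasp point (between the pads) lies 19 mm behind it; z points along the fingers, y is the line along which they close (so a half turn about z gives the same grasp; the last joint's range is limited). The gripper opens to 85 mm and grips with 20 to 120 N. Pads are 22 mm wide; open, the fingers measure 114 mm over their backs; the gripper's body (76 mm by 85 mm) begins 54 mm behind the grasp point. The pads swing forward as they close: fully open they stand 13 mm farther back than shut.
Start: joints at [-79.601, 21.807, 74.336, -0, 83.858, -12.336], TCP at [0.213, -0.507, 0.231] pointing down, gripper open.
Joint ranges: [-178.18, 178.18], [-50.72, 133.34], [12.68, 142.11], [-81.47, 261.47], [9.98, 163.14], [-165.26, 165.26]. Speed limits (degrees/s): [136.94, 136.94, 180, 180, 180, 180].

## Interface

Orientations are given as [roll, pitch, yaw] about the fixed x, y, z axes, in that order (R = Rz(yaw) Ry(pitch) Rx(roll)).
In Python, from rig import get_state, capture, close_job gives the robot as it stands. The module is installed in compiled form; this text tells all that it offers.
- The arm moves only by the tool step_arm, never from a script. Its argument "plan" is a list of rows, each an object of numbers: "tx", "ty", "tz": the shift along the tool's x, y, z in cm; "spin": the turn about the tool's z in rad. In form: [{"tx": .., "ty": .., "tz": .., "spin": ..}, ...]. A call has 1 to 8 rows; each row is the pose to reach, as a shift and turn from the pose commanded when the call began, along the tool's axes at that moment; what a row does not reach only later rows make up. A row lasts 1/10 s, in which the tool goes at most 50 mm and 8.59 degrees, less where a joint would pass 70% of its speed; a pose out of reach is approached as far as the arm can. A call with a gripper value outside its range is refused whole. "jaw" is the closure, from 0 (fully open) to 1 (shut), set as the call begins (left out, the last holds). The fingers move at their own pace and stop on an object; "grip_force" is the grip in N (left out, the last holds). Time passes only in rows, so rows that repeat a pose let the fingers close. It gives the time, the measured TCP pose, the force, the opening and the grip force at its end, in the units of the state.
- get_state(): the state, without advancing time (a new reading comes with each control period).
- capture(name): name is "scene" or "side" or "wrist"; returns a dict with "img" (480x640x3 uint8, red, green, blue), "camera_matrix" (3x3 intrinsics, pixels), "pose" (4x4, takes a point from camera to world coordinates); the wrist camera has in their place "hand_eye" (4x4, takes a point from camera to tool coordinates, whose origin is the TCP and whose axes are the flange's). Camera axes: x right, y down, z forward; pixel columns grow to the right and rows downward; lengths in m; the calibration is good to about 2 mm. A picture is of the moment at which its call begins: read the wrist's pose just before it. There is no depth.
- close_job(): hands the job in; it is judged then, once.
The state is a dict: "time_s": time; "joints": joint angles; "joint_velocities": joint speeds; "effort": joint torques, N m; "ee_pos": TCP position; "orientation": TCP orientation; "wrist_force": force on the tool from outside, world axes, zero at the start; "moment": the same for the moment, N m; "opening": opening from 0.0 (shut) to 1.0 (fully open); "finger_force": force on a finger pad.
Only numpy, scipy, OpenCV 4.12 (cv2) and the standard library are available. Lean on these libraries where they do the work, as an engineer would, in place of code of your own. Each camera call takes 0.05 s, during which the arm holds its last target. There are 200 camera calls.

## Working session

There is one attempt and no reset: what is moved stays moved. The work goes in short steps, Python scripts to look and compute and a tool call to move; the robot and the scene stay as the last step left them, time stands still between calls to the robot, and variables do not carry over. Pictures are saved under pics/ and viewed, at most 14 in all, crops included, and the job is handed in when it is done.

Besides the shell and the picture viewer there is one more tool, called after "Request:" as a command line: name --argument value ..., lists and objects as JSON in quotes. step_arm: Moves the arm, as the interface text tells. Its arguments: {"type":"object","properties":{"plan":{"type":"array","items":{"type":"object","properties":{"tx":{"type":"number"},"ty":{"type":"number"},"tz":{"type":"number"},"spin":{"type":"number"}}}},"jaw":{"type":"number"},"grip_force":{"type":"number"}},"required":["plan"]}

```bash
mkdir -p pics; python3 - <<'E'
from rig import *
import cv2,numpy as np
print(get_state())
for n in ("scene","side","wrist"):
    c=capture(n); cv2.imwrite(f"pics/{n}0.png",c["img"][:,:,::-1])
    print(n,c["camera_matrix"].tolist(),np.round(c.get("pose",c.get("hand_eye")),4).tolist())
E
```

```text
{'time_s': 0.0, 'joints': array([-7.96002195e+01,  2.18413803e+01,  7.43855963e+01,  2.13252038e-04,
        8.38600309e+01, -1.23368703e+01]), 'joint_velocities': array([ 0.06460706, -0.00594844,  0.02700037, -0.02854518,  0.06136585,
       -0.0904972 ]), 'effort': array([-2.35459906e-03, -4.48464310e+01, -2.31276137e+01, -4.10436260e-04,
        4.81230862e-03, -2.49105091e-05]), 'ee_pos': array([ 0.21250542, -0.50695659,  0.23070318]), 'orientation': array([-1.79915047e+02, -1.87970405e-02,  2.27366139e+01]), 'wrist_force': array([-0.32618544, -0.05169738, -0.30739122]), 'moment': array([-0.06327048, -0.03608575,  0.05205587]), 'finger_force': 0.0, 'opening': 0.9998797835127644}
scene [[527.9745792659714, 0.0, 315.04971939214886], [0.0, 527.9745792659714, 241.4764710733222], [0.0, 0.0, 1.0]] [[0.4613, 0.5773, -0.6738, 1.3047], [0.8872, -0.2937, 0.3558, -0.3867], [0.0075, -0.7619, -0.6476, 0.9142], [0.0, 0.0, 0.0, 1.0]]
side [[459.28154256816197, 0.0, 314.1174638300013], [0.0, 459.28154256816197, 240.47038364465158], [0.0, 0.0, 1.0]] [[-0.7181, -0.4461, 0.5342, -0.1413], [-0.6957, 0.4401, -0.5677, 0.6987], [0.0181, -0.7793, -0.6263, 0.8064], [0.0, 0.0, 0.0, 1.0]]
wrist [[355.23504192704195, 0.0, 313.33561513456544], [0.0, 355.23504192704195, 239.7469193123137], [0.0, 0.0, 1.0]] [[0.0007, -0.9498, -0.313, 0.0812], [1.0, 0.0008, -0.0002, 0.0005], [0.0004, -0.313, 0.9498, -0.1418], [0.0, 0.0, 0.0, 1.0]]
```

View pics/scene0.png

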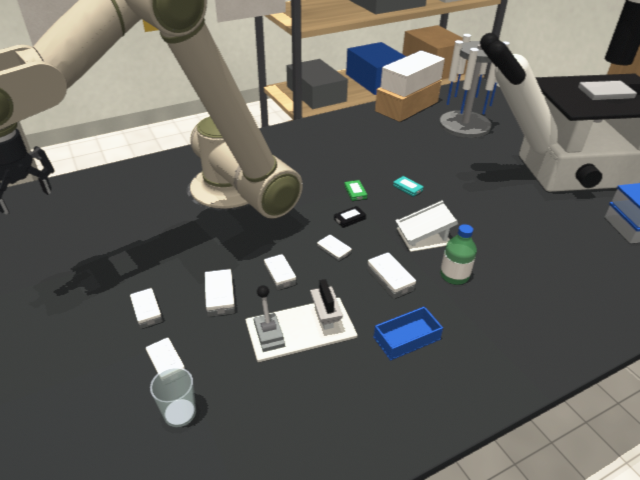

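View pics/side0.png

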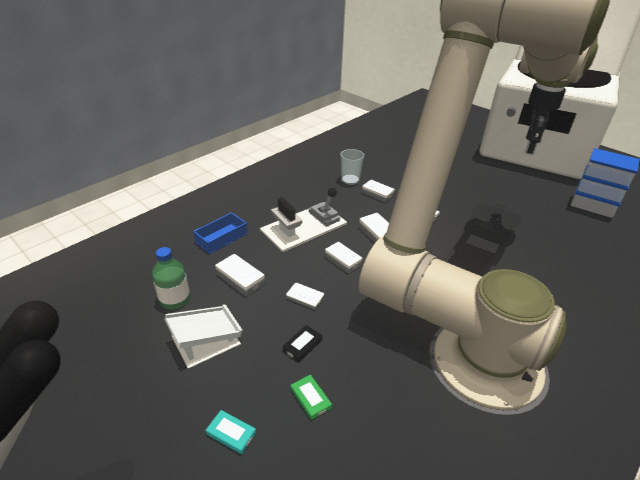

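The scene view shows six white cases: bigs at about (220,290) and (391,273), smalls at (280,270), (146,307) and (165,358), and the mini at (334,246). The feeder is at (300,328), the rest at (427,225) and the beaker at (175,398). The side view agrees.

```bash
cat > h.py <<'E'
from rig import *
import cv2,numpy as np
from scipy.spatial.transform import Rotation as R
def cam(n):
    s=get_state() if n=="wrist" else None
    c=capture(n)
    if s is None: P=c["pose"]
    else:
        T=np.eye(4);T[:3,:3]=R.from_euler("xyz",s["orientation"],degrees=True).as_matrix();T[:3,3]=s["ee_pos"]
        P=T@c["hand_eye"]
    return c["img"],c["camera_matrix"],P
def cast(px,K,P,z):
    px=np.atleast_2d(px).astype(float)
    d=np.c_[px,np.ones(len(px))]@np.linalg.inv(K).T@P[:3,:3].T
    return (P[:3,3]+d*((z-P[2,3])/d[:,2:]))[:,:2]
def proj(p,K,P):
    q=(np.atleast_2d(p)-P[:3,3])@P[:3,:3]@K.T
    return q[:,:2]/q[:,2:]
def blobs(img,lo=150,amin=150,sat=40):
    m=((img.min(2)>lo)&(np.ptp(img.astype(int),axis=2)<sat)).astype(np.uint8)
    m=cv2.morphologyEx(m,cv2.MORPH_OPEN,np.ones((3,3)))
    return [c for c in cv2.findContours(m,cv2.RETR_EXTERNAL,cv2.CHAIN_APPROX_NONE)[0] if cv2.contourArea(c)>amin]
def rect(pts):
    (x,y),(a,b),t=cv2.minAreaRect((pts*1000).astype(np.float32))
    if b>a: a,b,t=b,a,t+90
    return x/1000,y/1000,a,b,(t+90)%180-90   # yaw of the long side, deg
E
python3 - <<'E'
from h import *
img,K,P=cam("scene")
for c in blobs(img):
    u,v=c.reshape(-1,2).mean(0)
    if v<150: continue
    print(int(u),int(v),int(cv2.contourArea(c)),np.round(rect(cast(c.reshape(-1,2),K,P,.03)),3))
for n,p,z in(("knob",(263,292),.109),("rib end near",(332,308),.09),("bottle",(462,275),0),("beaker",(180,415),0),("pl",(248,330),.012),("pl",(257,356),.012),("pl",(356,330),.012),("pl",(340,303),.012)):
    print(n,cast(p,K,P,z))
E
```

```text
619 467 949 [  1.166   0.291 134.443  43.253 -89.593]
178 410 553 [  0.704  -0.355  53.334  52.686 -42.573]
164 357 880 [ 0.57  -0.345 96.456 50.66   4.732]
290 328 3535 [ 6.04000e-01 -5.80000e-02  2.20293e+02  1.60348e+02  8.02160e+01]
144 304 641 [ 0.404 -0.345 94.797 50.76  -1.588]
218 288 955 [  0.431  -0.18  123.359  63.427 -17.087]
279 268 518 [ 4.3400e-01 -2.5000e-02  9.4521e+01  5.2101e+01 -3.7360e+00]
391 270 874 [  0.565   0.214 121.498  65.917   1.218]
427 245 152 [  0.523   0.352 102.662  32.558  76.65 ]
333 245 366 [ 0.42   0.135 81.66  49.935 15.819]
425 221 1105 [  0.442   0.408 188.488  90.325 -85.719]
202 192 261 [ 3.60000e-02 -9.50000e-02  1.32367e+02  4.56200e+01  1.37610e+01]
knob [[ 0.56339459 -0.11860289]]
rib end near [[ 0.65470312 -0.00175607]]
bottle [[0.63443488 0.38269844]]
beaker [[ 0.69308691 -0.35393346]]
pl [[ 0.56604294 -0.16146404]]
pl [[ 0.64022056 -0.17108369]]
pl [[0.67445596 0.05030559]]
pl [[0.587973   0.05876036]]
```

```bash
cat >> h.py <<'E'
def go(x,y,z,yaw,p=None):
    """print shift (cm, tool axes) and spin (rad) from the pose p=(x,y,z,yaw deg) or the present one"""
    if p is None:
        s=get_state(); p=(*s["ee_pos"],s["orientation"][2])
    M=R.from_euler("xyz",[180,0,p[3]],degrees=True).as_matrix()
    d=M.T@(np.array([x,y,z])-p[:3])*100
    dy=(yaw-p[3]+90)%180-90   # half turn is the same grasp
    print("to",(x,y,z,yaw),"t",np.round(d,2),"spin",round(-np.radians(dy),3),"tool yaw",round(p[3]+dy,1))
    return (x,y,z,p[3]+dy)
E
python3 -c "
from h import *
go(.5,.02,.35,0)"
```

```text
to (0.5, 0.02, 0.35, 0) t [ 46.88 -37.51 -11.9 ] spin 0.397 tool yaw 0.0
```

Request:
step_arm --plan '[{"tx":4,"ty":-3,"tz":-2,"spin":0.1},{"tx":8,"ty":-6,"tz":-4,"spin":0.2},{"tx":11.7,"ty":-9.4,"tz":-6,"spin":0.3},{"tx":15.5,"ty":-12.5,"tz":-8,"spin":0.397},{"tx":19.4,"ty":-15.6,"tz":-11.9,"spin":0.397},{"tx":23.2,"ty":-18.7,"tz":-11.9,"spin":0.397},{"tx":27,"ty":-21.6,"tz":-11.9,"spin":0.397},{"tx":30.8,"ty":-24.6,"tz":-11.9,"spin":0.397}]' --jaw 0 --grip_force 60

```text
time_s: 1.0
ee_pos: [0.3928, -0.1762, 0.3506]
orientation: [180.0, -0.1, -0.0]
wrist_force: [0.2, -0.8, 0.2]
opening: 0.997
finger_force: 0.0
```

```bash
python3 -c "
from h import *
go(.5,.02,.35,0)"
```

```text
to (0.5, 0.02, 0.35, 0) t [ 10.7  -19.63   0.06] spin -0.001 tool yaw -0.0
```

Request:
step_arm --plan '[{"tx":2.2,"ty":-4,"tz":0},{"tx":4.4,"ty":-8,"tz":0},{"tx":6.6,"ty":-12,"tz":0},{"tx":8.8,"ty":-16,"tz":0},{"tx":10.7,"ty":-19.6,"tz":0},{"tx":10.7,"ty":-19.6,"tz":0},{"tx":10.7,"ty":-19.6,"tz":0}]'

```text
validation failed for argument at $.pl...
```

```bash
python3 - <<'E'
from h import *
img,K,P=cam("wrist")
cv2.imwrite("pics/w1.png",img[:,:,::-1])
print(np.round(P,3).tolist())
for c in blobs(img):
    c=c.reshape(-1,2)
    print(np.int32(c.mean(0)),int(cv2.contourArea(c)),np.round(rect(cast(c,K,P,.033)),3))
E
```

```text
[[-0.0, -0.95, -0.312, 0.474], [-1.0, 0.0, -0.0, -0.176], [0.0, 0.312, -0.95, 0.492], [0.0, 0.0, 0.0, 1.0]]
[ 12 244] 439 [  0.317   0.235  41.958  25.027 -85.421]
[438 178] 2737 [ 0.404 -0.338 90.352 52.851 -1.702]
[ 69 174] 2298 [ 0.411  0.136 80.06  49.791 16.461]
[188 153] 2680 [ 4.3500e-01 -2.0000e-02  8.8598e+01  5.1910e+01 -5.4670e+00]
[312 152] 4634 [  0.435  -0.175 116.131  65.011 -17.038]
[ 3 70] 266 [  0.533   0.186  47.941  12.667 -15.392]
[271  30] 205 [  0.574  -0.129  18.345  15.858 -10.91 ]
[454  38] 3523 [ 0.564 -0.338 85.049 52.113  5.008]
[217  32] 6898 [ 5.85000e-01 -5.20000e-02  2.16738e+02  7.54090e+01  8.03320e+01]
[128   9] 608 [ 5.9400e-01  3.3000e-02  5.3036e+01  2.1477e+01 -8.9999e+01]
```

View pics/w1.png

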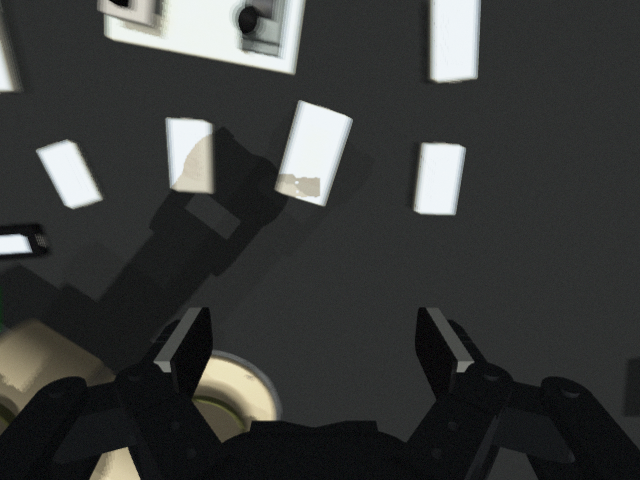

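The wrist picture was taken from the un-moved spot because the move was refused, probably for the missing spin. It shows four cases at (188,153), (312,152), (438,178) and (454,38), the mini at (69,174), and the feeder at the top edge. I'll repeat the move with spin in every row.

Request:
step_arm --plan '[{"tx":2.2,"ty":-4,"tz":0,"spin":0},{"tx":4.4,"ty":-8,"tz":0,"spin":0},{"tx":6.6,"ty":-12,"tz":0,"spin":0},{"tx":8.8,"ty":-16,"tz":0,"spin":0},{"tx":10.7,"ty":-19.6,"tz":0,"spin":0},{"tx":10.7,"ty":-19.6,"tz":0,"spin":0},{"tx":10.7,"ty":-19.6,"tz":0,"spin":0}]'

```text
time_s: 1.75
ee_pos: [0.4993, 0.0184, 0.3495]
orientation: [180.0, 0.1, 0.1]
wrist_force: [0.0, -0.4, -0.3]
opening: 1.003
finger_force: 0.0
```

```bash
python3 - <<'E'
from h import *
img,K,P=cam("wrist")
cv2.imwrite("pics/w2.png",img[:,:,::-1])
print(np.round(P[:3,3],3).tolist())
for c in blobs(img):
    c=c.reshape(-1,2)
    print(np.int32(c.mean(0)),int(cv2.contourArea(c)),np.round(rect(cast(c,K,P,.033)),3),"z.012",np.round(rect(cast(c,K,P,.012)),3))
E
```

```text
[0.581, 0.018, 0.491]
[117 366] 209 [  0.219   0.318  44.837  22.346 -13.685] z.012 [  0.202   0.332  46.892  23.37  -13.685]
[ 14 339] 354 [ 0.27   0.466 45.4   22.409 15.805] z.012 [ 0.256  0.487 47.481 23.436 15.805]
[160 311] 405 [  0.319   0.241  46.19   23.131 -85.828] z.012 [  0.307   0.251  48.306  24.191 -85.828]
[573 256] 2047 [ 0.404 -0.34  88.624 49.414 -1.866] z.012 [ 0.396 -0.357 92.685 51.679 -1.866]
[225 249] 1618 [ 0.414  0.139 76.639 45.566 16.302] z.012 [ 0.406  0.144 80.152 47.654 16.302]
[343 235] 2139 [ 4.3300e-01 -2.3000e-02  8.8457e+01  4.8787e+01 -3.4870e+00] z.012 [ 4.2700e-01 -2.4000e-02  9.2511e+01  5.1022e+01 -3.4870e+00]
[459 235] 3588 [  0.433  -0.18  115.701  61.778 -17.11 ] z.012 [  0.427  -0.189 121.003  64.61  -17.11 ]
[ 41 226] 5214 [  0.458   0.38  121.558  94.406  82.459] z.012 [  0.452   0.397 127.129  98.733  82.459]
[ 49 173] 466 [  0.517   0.356 111.251   8.825  76.91 ] z.012 [  0.514   0.371 116.35    9.23   76.91 ]
[603 133] 2848 [ 0.567 -0.34  88.57  49.362  5.552] z.012 [ 0.567 -0.357 92.629 51.624  5.552]
[155 130] 4687 [  0.567   0.213 115.333  61.761   1.272] z.012 [  0.567   0.222 120.619  64.592   1.272]
[389  97] 15221 [ 6.08000e-01 -5.00000e-02  2.12874e+02  1.12940e+02  8.01030e+01] z.012 [ 6.09000e-01 -5.30000e-02  2.22630e+02  1.18116e+02  8.01030e+01]
[620  29] 1595 [ 0.681 -0.328 50.049 44.07  16.185] z.012 [ 0.686 -0.344 52.342 46.09  16.185]
```

View pics/w2.png

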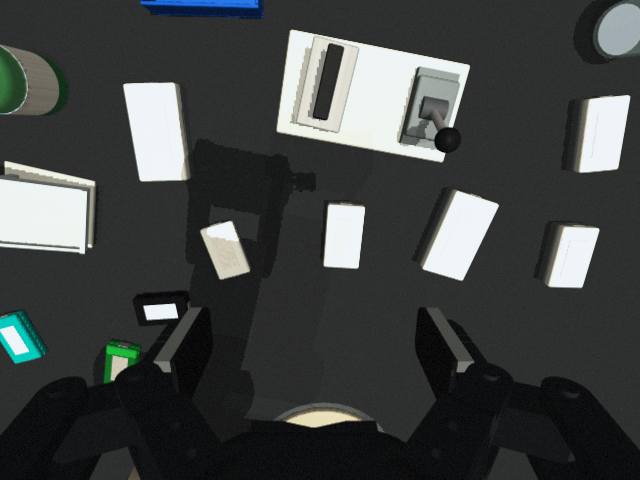

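The wrist view from above shows the feeder plate's corners at (292,30), (468,66), (444,160) and (278,132), with the weight's rib at (328,82) and the lever knob at (447,140). Rest is at the left edge (45,210). The smalls are at (343,235), (573,256) and (603,133), the bigs at (459,235) and (155,130), and the mini at (225,249).

```bash
python3 - <<'E'
from h import *
img=cv2.imread("pics/w2.png"); 
img2,K,P=cam("wrist")
g=img2.max(2)
def comp(mask,u,v):
    n,l,s,c=cv2.connectedComponentsWithStats(mask.astype(np.uint8)); k=l[v,u]
    cs=cv2.findContours((l==k).astype(np.uint8),cv2.RETR_EXTERNAL,cv2.CHAIN_APPROX_NONE)[0][0]
    return cs.reshape(-1,2)
r=comp(g<60,328,82); print("rib",np.round(rect(cast(r,K,P,.108)),3))
k=comp(g<60,447,140);(u,v),rad=cv2.minEnclosingCircle(k); print("knob",u,v,rad,cast((u,v),K,P,.109))
pl=[(292,30),(468,66),(444,160),(278,132)]
w=cast(pl,K,P,.012);print("plate c",w.mean(0),np.round(w,3).tolist())
s=img2[150:270,0:130]; cv2.imwrite("pics/rest1.png",cv2.resize(s[:,:,::-1],None,fx=4,fy=4,interpolation=2))
a=(.619,.004,.18,-10); p=go(*a); go(.619,.004,.079,-10,p)
E
```

```text
rib [ 6.1800e-01  5.0000e-03  6.8805e+01  1.4921e+01 -1.3116e+01]
knob 319.5 239.5 399.30010986328125 [[0.45441723 0.01048874]]
plate c [ 0.60821416 -0.05515287] [[0.685, 0.043], [0.646, -0.172], [0.533, -0.155], [0.569, 0.063]]
to (0.619, 0.004, 0.18, -10) t [12.    1.3  16.99] spin 0.173 tool yaw -10.0
to (0.619, 0.004, 0.079, -10) t [ 0.  -0.  10.1] spin -0.0 tool yaw -10.0
```

View pics/rest1.png

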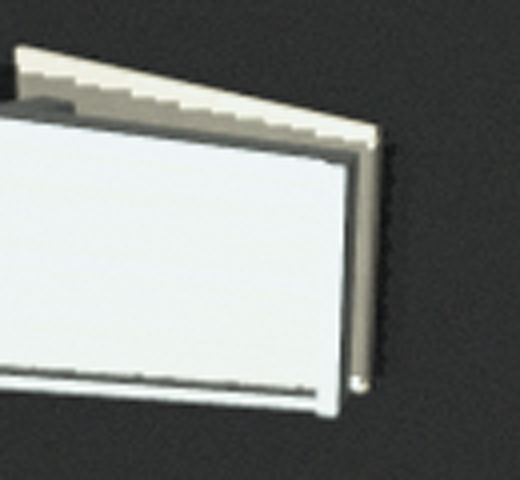

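The crop shows the rest's slab running left to right, with its corner near (85,252) in the full frame. The uphill sense isn't clear yet, so I'll look again from close by. Now the weight.

Request:
step_arm --plan '[{"tx":4,"ty":0.5,"tz":3,"spin":0.1},{"tx":8,"ty":1,"tz":6,"spin":0.173},{"tx":12,"ty":1.4,"tz":9,"spin":0.173},{"tx":12,"ty":1.4,"tz":13.5,"spin":0.173},{"tx":12,"ty":1.4,"tz":18,"spin":0.173},{"tx":12,"ty":1.4,"tz":22.5,"spin":0.173},{"tx":12,"ty":1.4,"tz":27,"spin":0.173},{"tx":12,"ty":1.4,"tz":27,"spin":0.173}]'

```text
time_s: 2.65
ee_pos: [0.6161, 0.0029, 0.0748]
orientation: [-180.0, 0.6, -10.0]
wrist_force: [0.7, 0.1, 0.7]
opening: 0.997
finger_force: 0.0
```

Request:
step_arm --plan '[{"tx":0,"ty":0,"tz":0,"spin":0},{"tx":0,"ty":0,"tz":0,"spin":0},{"tx":0,"ty":0,"tz":0,"spin":0},{"tx":0,"ty":0,"tz":0,"spin":0},{"tx":0,"ty":0,"tz":0,"spin":0},{"tx":0,"ty":0,"tz":0,"spin":0},{"tx":0,"ty":0,"tz":0,"spin":0}]' --jaw 1 --grip_force 60

```text
time_s: 3.35
ee_pos: [0.6198, 0.004, 0.0813]
orientation: [-180.0, -0.1, -9.9]
wrist_force: [-0.9, 0.9, 7.1]
opening: 0.174
finger_force: 59.9
```

```bash
python3 - <<'E'
from h import *
print(get_state()["ee_pos"],get_state()["orientation"])
p=go(.619,.004,.28,-10); go(.42,.24,.28,0,p)
E
```

```text
[0.619762   0.00398436 0.08125441] [-1.79994307e+02 -1.14333881e-01 -9.92197839e+00]
to (0.619, 0.004, 0.28, -10) t [-8.000e-02  1.000e-02 -1.987e+01] spin 0.001 tool yaw -10.0
to (0.42, 0.24, 0.28, 0) t [-23.7  -19.79  -0.  ] spin -0.175 tool yaw -0.0
```

Request:
step_arm --plan '[{"tx":0,"ty":0,"tz":-3,"spin":0},{"tx":0,"ty":0,"tz":-7,"spin":0},{"tx":0,"ty":0,"tz":-11,"spin":0},{"tx":0,"ty":0,"tz":-15,"spin":0},{"tx":-3,"ty":-2.5,"tz":-18,"spin":0},{"tx":-6,"ty":-5,"tz":-20,"spin":-0.1},{"tx":-9,"ty":-7.5,"tz":-20,"spin":-0.175},{"tx":-9,"ty":-7.5,"tz":-20,"spin":-0.175}]'

```text
time_s: 4.15
ee_pos: [0.5407, 0.0965, 0.281]
orientation: [-179.9, 0.0, 0.4]
wrist_force: [-0.2, -1.1, -4.2]
opening: 0.177
finger_force: 59.3
```

```bash
python3 - <<'E'
from h import *
go(.42,.24,.28,0)
E
```

```text
to (0.42, 0.24, 0.28, 0) t [-11.96 -14.44   0.1 ] spin 0.008 tool yaw -0.0
```

Request:
step_arm --plan '[{"tx":-3,"ty":-3.6,"tz":0,"spin":0},{"tx":-6,"ty":-7.2,"tz":0,"spin":0},{"tx":-9,"ty":-10.8,"tz":0,"spin":0},{"tx":-12,"ty":-14.4,"tz":0,"spin":0},{"tx":-12,"ty":-14.4,"tz":0,"spin":0},{"tx":-12,"ty":-14.4,"tz":0,"spin":0}]'

```text
time_s: 4.75
ee_pos: [0.4228, 0.2375, 0.2798]
orientation: [180.0, 0.0, 0.2]
wrist_force: [-0.2, -0.4, -4.1]
opening: 0.177
finger_force: 59.9
```

```bash
python3 - <<'E'
from h import *
img,K,P=cam("wrist"); np.savez("w3.npz",img=img,K=K,P=P)
cv2.imwrite("pics/w3.png",img[:,:,::-1]); s=get_state();print(s["ee_pos"],s["orientation"])
E
```

```text
[0.42347356 0.2369087  0.27968982] [1.79971797e+02 1.86956951e-02 1.11441557e-01]
```

View pics/w3.png

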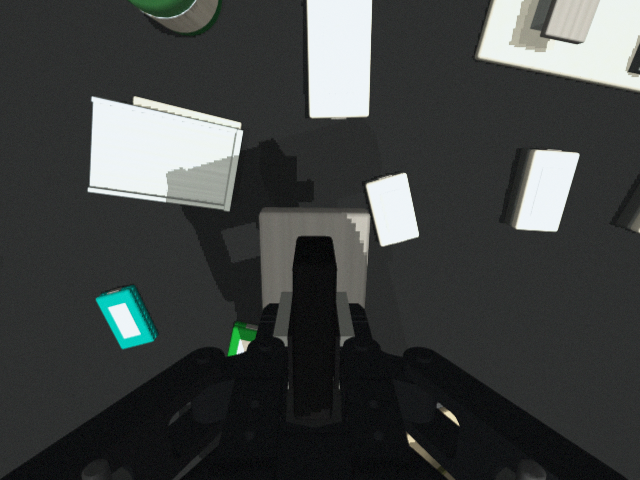

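The weight is held along the tool at (315,250). The rest is at (165,155), its lip at the right end (edge (242,127)–(230,210)) and its higher, wider edge at the left ((92,98)–(88,190)). So uphill points left, roughly world +y.

```bash
python3 - <<'E'
from h import *
d=np.load("w3.npz");K,P=d["K"],d["P"]
lo=cast([(242,127),(230,210)],K,P,.036); hi=cast([(92,98),(88,190)],K,P,.080)
print(np.round(lo,3).tolist(),np.round(hi,3).tolist(),np.linalg.norm(hi-lo,axis=1),np.linalg.norm(hi[0]-hi[1]),np.linalg.norm(lo[0]-lo[1]))
c=(lo.mean(0)+hi.mean(0))/2; v=hi.mean(0)-lo.mean(0); yaw=np.degrees(np.arctan2(v[1],v[0])); print(c,yaw)
p=go(c[0],c[1],.20,yaw)
E
```

```text
[[0.499, 0.311], [0.411, 0.33]] [[0.524, 0.436], [0.441, 0.456]] [0.12678299 0.12903921] 0.08525690477267547 0.09000660936252408
[0.46905505 0.38322834] 77.68495926097962
to (np.float64(0.4690550494462433), np.float64(0.3832283355308683), 0.2, np.float64(77.68495926097962)) t [  4.59 -14.62   7.97] spin -1.354 tool yaw 77.7
```

Request:
step_arm --plan '[{"tx":0,"ty":0,"tz":0,"spin":-0.14},{"tx":1,"ty":-2.4,"tz":0,"spin":-0.28},{"tx":1.5,"ty":-4.8,"tz":0,"spin":-0.42},{"tx":2,"ty":-7.2,"tz":0,"spin":-0.56},{"tx":3,"ty":-9.6,"tz":0,"spin":-0.7},{"tx":4,"ty":-12,"tz":2,"spin":-0.84},{"tx":4.5,"ty":-14.3,"tz":4,"spin":-0.98},{"tx":4.5,"ty":-14.3,"tz":6,"spin":-1.12}]'

```text
time_s: 5.6
ee_pos: [0.4696, 0.3811, 0.2178]
orientation: [-180.0, 0.0, 64.6]
wrist_force: [-0.1, -0.9, -3.4]
opening: 0.175
finger_force: 60.1
```

```bash
python3 - <<'E'
from h import *
p=go(.4684,.380,.20,77.7); go(.4684,.380,.095,77.7)
img,K,P=cam("scene"); cv2.imwrite("pics/s2.png",img[150:300,330:530,::-1])
E
```

```text
to (0.4684, 0.38, 0.2, 77.7) t [-0.15 -0.06  1.78] spin -0.229 tool yaw 77.7
to (0.4684, 0.38, 0.095, 77.7) t [-0.15 -0.06 12.28] spin -0.229 tool yaw 77.7
```

Request:
step_arm --plan '[{"tx":-0.1,"ty":0,"tz":1,"spin":-0.12},{"tx":-0.1,"ty":0,"tz":4,"spin":-0.229},{"tx":-0.1,"ty":0,"tz":7,"spin":-0.229},{"tx":-0.1,"ty":0,"tz":10,"spin":-0.229},{"tx":-0.1,"ty":0,"tz":12,"spin":-0.229},{"tx":-0.1,"ty":0,"tz":12.5,"spin":-0.229},{"tx":-0.1,"ty":0,"tz":12.5,"spin":-0.229}]'

```text
time_s: 6.35
ee_pos: [0.4685, 0.3785, 0.0949]
orientation: [-180.0, 0.0, 77.2]
wrist_force: [-0.2, -0.3, -2.4]
opening: 0.173
finger_force: 59.9
```

Request:
step_arm --plan '[{"tx":0,"ty":0,"tz":0.3,"spin":0},{"tx":0,"ty":0,"tz":0.6,"spin":0},{"tx":0,"ty":0,"tz":0.9,"spin":0},{"tx":0,"ty":0,"tz":1.1,"spin":0},{"tx":0,"ty":0,"tz":1.3,"spin":0},{"tx":0,"ty":0,"tz":1.5,"spin":0}]' --grip_force 20

```text
time_s: 6.95
ee_pos: [0.4681, 0.379, 0.0824]
orientation: [179.9, -0.0, 77.4]
wrist_force: [-7.1, -11.6, 27.1]
opening: 0.177
finger_force: 64.5
```

Request:
step_arm --plan '[{"tx":0,"ty":0,"tz":0,"spin":0},{"tx":0,"ty":0,"tz":-0.1,"spin":0},{"tx":0,"ty":0,"tz":-0.1,"spin":0},{"tx":0,"ty":0,"tz":-0.1,"spin":0},{"tx":0,"ty":0,"tz":-3,"spin":0},{"tx":0,"ty":0,"tz":-7,"spin":0},{"tx":0,"ty":0,"tz":-11,"spin":0},{"tx":0,"ty":0,"tz":-15,"spin":0}]' --jaw 0

```text
time_s: 7.75
ee_pos: [0.4674, 0.3792, 0.2315]
orientation: [-180.0, 0.0, 77.4]
wrist_force: [0.3, 0.7, -0.3]
opening: 1.001
finger_force: 0.0
```

```bash
python3 - <<'E'
from h import *
go(.567,.213,.20,1.3)
img,K,P=cam("wrist"); np.savez("w4.npz",img=img,K=K,P=P); cv2.imwrite("pics/w4.png",img[:,:,::-1])
E
```

```text
to (0.567, 0.213, 0.2, 1.3) t [-14.05  13.35   3.15] spin 1.328 tool yaw 1.3
```

View pics/w4.png

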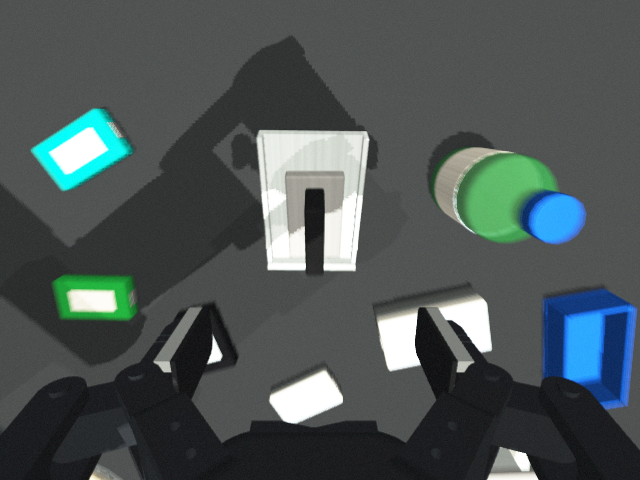

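The weight lies flat between the rails against the lip, rib at (315,230). That puts it about 17 mm below the middle, which is within tolerance. Next is the big case at (.567,.213).

Request:
step_arm --plan '[{"tx":-1.5,"ty":1.5,"tz":0,"spin":0.14},{"tx":-4,"ty":3.5,"tz":0,"spin":0.28},{"tx":-6.5,"ty":6,"tz":0,"spin":0.42},{"tx":-9,"ty":8.5,"tz":0,"spin":0.56},{"tx":-11.5,"ty":11,"tz":0,"spin":0.7},{"tx":-14,"ty":13.3,"tz":2,"spin":0.84},{"tx":-14,"ty":13.3,"tz":4,"spin":0.98},{"tx":-14,"ty":13.3,"tz":6,"spin":1.12}]'

```text
time_s: 8.6
ee_pos: [0.5673, 0.2126, 0.1687]
orientation: [-180.0, 0.0, 12.8]
wrist_force: [-0.3, 0.4, -0.7]
opening: 0.995
finger_force: 0.0
```

```bash
python3 - <<'E'
from h import *
img,K,P=cam("scene"); 
for c in blobs(img):
    c=c.reshape(-1,2);u,v=c.mean(0)
    if 200<v<380 and cv2.contourArea(c)<1500: print(np.int32((u,v)),np.round(rect(cast(c,K,P,.03)),3))
go(.567,.213,-.002,1.3)
E
```

```text
[164 358] [ 0.571 -0.345 98.465 50.865  5.418]
[144 304] [ 0.405 -0.346 96.053 50.818 -2.101]
[218 288] [  0.431  -0.179 124.091  63.546 -17.639]
[456 270] [  0.636   0.355  55.419  40.696 -44.293]
[279 268] [ 4.3500e-01 -2.5000e-02  9.5996e+01  5.2277e+01 -3.3670e+00]
[391 271] [5.66000e-01 2.13000e-01 1.21337e+02 6.53330e+01 6.10000e-02]
[427 243] [  0.521   0.353 103.141  44.172  82.591]
[333 245] [ 0.421  0.135 81.807 49.938 15.864]
[424 224] [  0.442   0.412 192.745  92.372 -84.368]
to (0.567, 0.213, -0.002, 1.3) t [1.300e-01 1.000e-02 1.673e+01] spin 0.194 tool yaw 1.3
```

Request:
step_arm --plan '[{"tx":0,"ty":0,"tz":3,"spin":0.1},{"tx":0,"ty":0,"tz":7,"spin":0.195},{"tx":0,"ty":0,"tz":11,"spin":0.195},{"tx":0,"ty":0,"tz":14,"spin":0.195},{"tx":0,"ty":0,"tz":15.7,"spin":0.195},{"tx":0,"ty":0,"tz":16.7,"spin":0.195},{"tx":0,"ty":0,"tz":16.7,"spin":0.195}]'

```text
time_s: 9.35
ee_pos: [0.5666, 0.2137, 0.0022]
orientation: [180.0, 0.1, 2.1]
wrist_force: [0.3, 0.3, -0.2]
opening: 1.001
finger_force: 0.0
```

Request:
step_arm --plan '[{"tx":0,"ty":0,"tz":0,"spin":0},{"tx":0,"ty":0,"tz":0,"spin":0},{"tx":0,"ty":0,"tz":0,"spin":0},{"tx":0,"ty":0,"tz":0,"spin":0},{"tx":0,"ty":0,"tz":-2,"spin":0},{"tx":0,"ty":0,"tz":-6,"spin":0},{"tx":0,"ty":0,"tz":-10,"spin":0},{"tx":0,"ty":0,"tz":-14,"spin":0}]' --jaw 1 --grip_force 50

```text
time_s: 10.15
ee_pos: [0.5665, 0.2136, 0.1447]
orientation: [180.0, 0.0, 2.1]
wrist_force: [0.3, 1.1, -1.3]
opening: 0.722
finger_force: 55.1
```

```bash
python3 - <<'E'
from h import *
p=go(.619,.003,.14,-10); go(.619,.003,.0615,-10,p)
E
```

```text
to (0.619, 0.003, 0.14, -10) t [ 4.49 21.23  0.47] spin 0.211 tool yaw -10.0
to (0.619, 0.003, 0.0615, -10) t [ 0.   -0.    7.85] spin -0.0 tool yaw -10.0
```

Request:
step_arm --plan '[{"tx":1,"ty":4,"tz":0,"spin":0.1},{"tx":2,"ty":8,"tz":0,"spin":0.211},{"tx":3,"ty":12,"tz":0,"spin":0.211},{"tx":4,"ty":16,"tz":0,"spin":0.211},{"tx":4.5,"ty":19.5,"tz":0,"spin":0.211},{"tx":4.5,"ty":21.2,"tz":0,"spin":0.211},{"tx":4.5,"ty":21.2,"tz":2,"spin":0.211},{"tx":4.5,"ty":21.2,"tz":3,"spin":0.211}]'

```text
time_s: 10.95
ee_pos: [0.6186, 0.0034, 0.1118]
orientation: [-180.0, 0.1, -10.1]
wrist_force: [-0.1, 0.6, -1.2]
opening: 0.719
finger_force: 55.2
```

```bash
python3 - <<'E'
from h import *
s=get_state();print(s["opening"],s["ee_pos"],s["orientation"]);go(.619,.003,.0635,-10)
img,K,P=cam("wrist"); cv2.imwrite("pics/w5.png",img[:,:,::-1])
E
```

```text
0.7187855267973885 [0.6186265  0.00341355 0.11177145] [-1.79984361e+02  1.11614461e-01 -1.00667877e+01]
to (0.619, 0.003, 0.0635, -10) t [0.04 0.03 4.83] spin -0.001 tool yaw -10.0
```

View pics/w5.png

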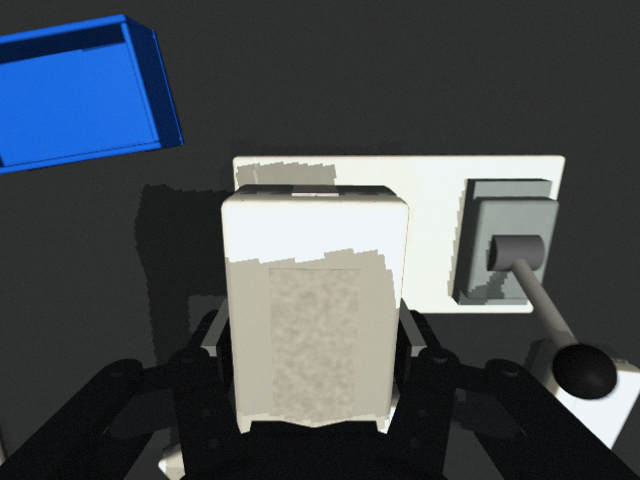

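The case is held square above the pedestal: far edge (222,200)–(408,205), plate corners (234,156), (565,156) and (532,312). I'll use those to refine the pedestal position.

```bash
python3 - <<'E'
from h import *
img,K,P=cam("wrist")
a,b,c=cast([(234,156),(565,156),(532,312)],K,P,.012)
ey=(a-b)/np.linalg.norm(a-b);ex=np.array([ey[1],-ey[0]])
print(np.linalg.norm(a-b),np.linalg.norm(b-c),np.degrees(np.arctan2(ex[1],ex[0])),"ped",a-.055*ey-.06*ex, b+.17*ey-.06*ex, c+.17*ey+.06*ex)
q=cast([(222,202),(409,205)],K,P,.087+.018);print("held far mid",q.mean(0),"width",np.linalg.norm(q[0]-q[1]))
E
```

```text
0.21826274797587908 0.11638792677122801 -9.976564852286563 ped [0.61755043 0.00142586] [0.61871763 0.00806123] [0.62210919 0.00646853]
held far mid [ 0.66606917 -0.00548191] width 0.0787977570204731
```

Request:
step_arm --plan '[{"tx":0.15,"ty":-0.1,"tz":2,"spin":0},{"tx":0.15,"ty":-0.1,"tz":3.5,"spin":0},{"tx":0.15,"ty":-0.1,"tz":4.3,"spin":0},{"tx":0.15,"ty":-0.1,"tz":4.7,"spin":0},{"tx":0.15,"ty":-0.1,"tz":4.9,"spin":0},{"tx":0.15,"ty":-0.1,"tz":4.9,"spin":0}]'

```text
time_s: 11.65
ee_pos: [0.6214, 0.0042, 0.0647]
orientation: [-180.0, -0.1, -10.0]
wrist_force: [0.1, 0.3, -2.1]
opening: 0.715
finger_force: 55.2
```

Request:
step_arm --plan '[{"tx":0,"ty":0,"tz":0.1,"spin":0},{"tx":0,"ty":0,"tz":0.1,"spin":0}]'

```text
time_s: 11.85
ee_pos: [0.6215, 0.0042, 0.0644]
orientation: [-180.0, -0.1, -10.0]
wrist_force: [-2.5, 1.5, 5.7]
opening: 0.717
finger_force: 56.0
```

Request:
step_arm --plan '[{"tx":0,"ty":0,"tz":0,"spin":0},{"tx":0,"ty":0,"tz":0,"spin":0},{"tx":0,"ty":0,"tz":0,"spin":0},{"tx":0,"ty":0,"tz":-2,"spin":0},{"tx":0,"ty":0,"tz":-6,"spin":0},{"tx":0,"ty":0,"tz":-10,"spin":0},{"tx":0,"ty":0,"tz":-14,"spin":0},{"tx":0,"ty":0,"tz":-14,"spin":0}]' --jaw 0

```text
time_s: 12.65
ee_pos: [0.623, 0.0038, 0.2089]
orientation: [180.0, -0.6, -10.0]
wrist_force: [-0.3, 0.5, 0.4]
opening: 1.001
finger_force: 0.0
```

```bash
cat >> h.py <<'E'
def look(z,u=320,v=300,lo=150,name=None):
    """white blob nearest to the pixel, as a rectangle at height z"""
    img,K,P=cam("wrist")
    if name: cv2.imwrite(f"pics/{name}.png",img[:,:,::-1])
    bs=[c.reshape(-1,2) for c in blobs(img,lo,800)]
    for c in sorted(bs,key=lambda c:np.hypot(*(c.mean(0)-(u,v))))[:2]:
        print("blob",np.int32(c.mean(0)),np.round(rect(cast(c,K,P,z)),4))
E
python3 - <<'E'
from h import *
look(.094,320,250,name="w6")
p=go(.433,-.178,.15,-17);go(.433,-.178,0,-17,p)
E
```

```text
blob [405 213] [ 6.157000e-01 -4.430000e-02  1.594086e+02  1.205113e+02  8.018640e+01]
blob [367 378] [ 4.87100e-01 -2.04000e-02  7.18675e+01  3.90184e+01 -3.49540e+00]
to (0.433, -0.178, 0.15, -17) t [-15.44  21.21   5.56] spin 0.122 tool yaw -17.0
to (0.433, -0.178, 0, -17) t [-0. -0. 15.] spin -0.0 tool yaw -17.0
```

View pics/w6.png

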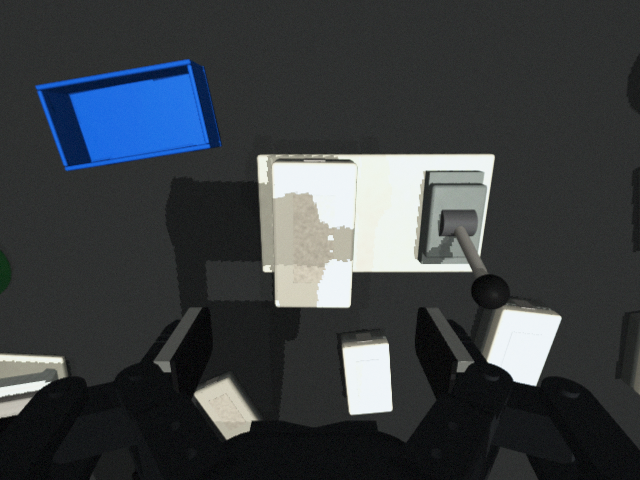

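The case sits on the pedestal: top corners (273,165), (356,164), (351,306) and (275,305); plate corners (258,155), (494,154), (480,272) and (264,272). I'll compare the two.

```bash
python3 - <<'E'
from h import *
img,K,P=cam("wrist")
t=cast([(273,165),(356,164),(351,306),(275,305)],K,P,.096)
print("top",t.mean(0),np.round(t,4).tolist())
for e in ((t[1]-t[2]),(t[0]-t[3])): print(np.linalg.norm(e),np.degrees(np.arctan2(e[1],e[0])))
a,b,c,d=cast([(258,155),(494,154),(480,272),(264,272)],K,P,.012)
ey=(a-b+d-c);ey/=np.linalg.norm(ey);ex=np.array([ey[1],-ey[0]])
print(np.linalg.norm(a-b),np.linalg.norm(a-d),np.degrees(np.arctan2(ex[1],ex[0])),"ped",(a+b+c+d)/4+.0575*ey)
E
```

```text
top [0.62117951 0.00382068] [[0.6799, 0.0223], [0.6705, -0.0348], [0.5615, -0.0157], [0.5728, 0.0435]]
0.11070871927824695 -9.92972117774001
0.10917694095551525 -11.168134479423125
0.2175114041266868 0.11688650144616258 -9.869625107812688 ped [0.61751838 0.00341129]
```

Request:
step_arm --plan '[{"tx":-3,"ty":4,"tz":0,"spin":0.06},{"tx":-6,"ty":8,"tz":0,"spin":0.122},{"tx":-9,"ty":12,"tz":0,"spin":0.122},{"tx":-12,"ty":16,"tz":0,"spin":0.122},{"tx":-15,"ty":20,"tz":1,"spin":0.122},{"tx":-15.4,"ty":21.2,"tz":5,"spin":0.122},{"tx":-15.4,"ty":21.2,"tz":9,"spin":0.122},{"tx":-15.4,"ty":21.2,"tz":13,"spin":0.122}]'

```text
time_s: 13.55
ee_pos: [0.4313, -0.1778, 0.0707]
orientation: [-180.0, 0.1, -17.1]
wrist_force: [-0.9, -1.3, -0.2]
opening: 0.998
finger_force: 0.0
```

```bash
python3 - <<'E'
from h import *
go(.433,-.178,.002,-17)
E
```

```text
to (0.433, -0.178, 0.002, -17) t [ 0.17 -0.03  6.87] spin -0.002 tool yaw -17.0
```

Request:
step_arm --plan '[{"tx":0.1,"ty":0,"tz":3,"spin":0},{"tx":0.1,"ty":0,"tz":5.5,"spin":0},{"tx":0.1,"ty":0,"tz":7,"spin":0},{"tx":0.1,"ty":0,"tz":7.2,"spin":0},{"tx":0.1,"ty":0,"tz":7.2,"spin":0},{"tx":0.1,"ty":0,"tz":7.2,"spin":0}]'

```text
time_s: 14.15
ee_pos: [0.4336, -0.1782, 0.0014]
orientation: [180.0, -0.0, -17.0]
wrist_force: [-0.9, 0.1, 0.1]
opening: 1.003
finger_force: 0.0
```

Request:
step_arm --plan '[{"tx":0,"ty":0,"tz":0,"spin":0},{"tx":0,"ty":0,"tz":0,"spin":0},{"tx":0,"ty":0,"tz":0,"spin":0},{"tx":0,"ty":0,"tz":0,"spin":0}]' --jaw 1 --grip_force 50

```text
time_s: 14.55
ee_pos: [0.4337, -0.1783, 0.0018]
orientation: [180.0, -0.1, -17.0]
wrist_force: [-1.1, 1.0, 5.6]
opening: 0.72
finger_force: 54.9
```

Request:
step_arm --plan '[{"tx":0,"ty":0,"tz":-2,"spin":0},{"tx":0,"ty":0,"tz":-6,"spin":0},{"tx":0,"ty":0,"tz":-10,"spin":0},{"tx":0,"ty":0,"tz":-14,"spin":0},{"tx":0,"ty":0,"tz":-18,"spin":0},{"tx":0,"ty":0,"tz":-20,"spin":0},{"tx":0,"ty":0,"tz":-20,"spin":0}]'

```text
time_s: 15.25
ee_pos: [0.4341, -0.1785, 0.2035]
orientation: [179.9, -0.3, -17.0]
wrist_force: [0.4, 0.1, -2.4]
opening: 0.718
finger_force: 55.9
```

```bash
python3 - <<'E'
from h import *
go(.618,.004,.2,-10)
img,K,P=cam("wrist");np.savez("w7.npz",img=img,K=K,P=P); cv2.imwrite("pics/w7.png",img[:,:,::-1])
E
```

```text
to (0.618, 0.004, 0.2, -10) t [ 12.24 -22.83   0.35] spin -0.123 tool yaw -10.0
```

Request:
step_arm --plan '[{"tx":2,"ty":-4,"tz":0,"spin":-0.06},{"tx":4,"ty":-8,"tz":0,"spin":-0.123},{"tx":6,"ty":-12,"tz":0,"spin":-0.123},{"tx":8.2,"ty":-16,"tz":0,"spin":-0.123},{"tx":10.4,"ty":-20,"tz":0,"spin":-0.123},{"tx":12.2,"ty":-22.8,"tz":2,"spin":-0.123},{"tx":12.2,"ty":-22.8,"tz":6,"spin":-0.123},{"tx":12.2,"ty":-22.8,"tz":8.5,"spin":-0.123}]'

```text
time_s: 16.1
ee_pos: [0.6153, 0.0055, 0.1105]
orientation: [-180.0, 0.4, -9.9]
wrist_force: [0.2, -1.2, -2.5]
opening: 0.715
finger_force: 55.7
```

```bash
python3 - <<'E'
from h import *
print(get_state()["opening"]);go(.6185,.004,.099,-10)
E
```

```text
0.7152477939766279
to (0.6185, 0.004, 0.099, -10) t [0.34 0.09 1.15] spin 0.002 tool yaw -10.0
```

Request:
step_arm --plan '[{"tx":0.1,"ty":0,"tz":0.8,"spin":0},{"tx":0.1,"ty":0,"tz":1.4,"spin":0},{"tx":0.1,"ty":0,"tz":1.4,"spin":0},{"tx":0.1,"ty":0,"tz":1.4,"spin":0}]'

```text
time_s: 16.5
ee_pos: [0.6183, 0.0037, 0.103]
orientation: [-180.0, -0.1, -10.0]
wrist_force: [-0.9, -0.2, -2.1]
opening: 0.72
finger_force: 55.7
```

Request:
step_arm --plan '[{"tx":0,"ty":0,"tz":0.2,"spin":0},{"tx":0,"ty":0,"tz":0.4,"spin":0},{"tx":0,"ty":0,"tz":0.5,"spin":0},{"tx":0,"ty":0,"tz":0.5,"spin":0}]'

```text
time_s: 16.9
ee_pos: [0.618, 0.0039, 0.0978]
orientation: [180.0, -0.1, -10.0]
wrist_force: [-2.7, -0.1, 5.1]
opening: 0.718
finger_force: 56.4
```

Request:
step_arm --plan '[{"tx":0,"ty":0,"tz":0,"spin":0},{"tx":0,"ty":0,"tz":0,"spin":0},{"tx":0,"ty":0,"tz":0,"spin":0},{"tx":0,"ty":0,"tz":-2,"spin":0},{"tx":0,"ty":0,"tz":-6,"spin":0},{"tx":0,"ty":0,"tz":-10,"spin":0},{"tx":0,"ty":0,"tz":-14,"spin":0},{"tx":0,"ty":0,"tz":-14,"spin":0}]' --jaw 0

```text
time_s: 17.7
ee_pos: [0.6196, 0.0038, 0.2429]
orientation: [180.0, -0.6, -10.0]
wrist_force: [-0.4, 0.3, -0.2]
opening: 1.004
finger_force: 0.0
```

```bash
python3 - <<'E'
from h import *
img,K,P=cam("wrist");np.savez("w8.npz",img=img,K=K,P=P); cv2.imwrite("pics/w8.png",img[:,:,::-1])
p=go(.433,-.022,.15,-4);go(.433,-.022,.003,-4)
E
```

```text
to (0.433, -0.022, 0.15, -4) t [-17.84   5.77   8.95] spin -0.104 tool yaw -4.0
to (0.433, -0.022, 0.003, -4) t [-17.84   5.77  23.65] spin -0.104 tool yaw -4.0
```

View pics/w8.png

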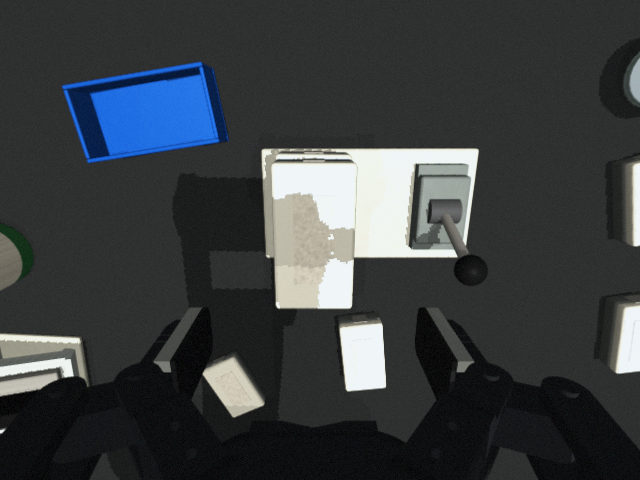

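Both big cases stand square on the pedestal, the top face spanning (272,163)–(356,308), in line with the plate. Now the first small case.

Request:
step_arm --plan '[{"tx":-4.5,"ty":1.5,"tz":0,"spin":-0.06},{"tx":-9,"ty":3,"tz":0,"spin":-0.104},{"tx":-13.5,"ty":4.5,"tz":1,"spin":-0.104},{"tx":-17.8,"ty":5.8,"tz":3,"spin":-0.104},{"tx":-17.8,"ty":5.8,"tz":7.5,"spin":-0.104},{"tx":-17.8,"ty":5.8,"tz":12,"spin":-0.104},{"tx":-17.8,"ty":5.8,"tz":16,"spin":-0.104},{"tx":-17.8,"ty":5.8,"tz":16,"spin":-0.104}]'

```text
time_s: 18.55
ee_pos: [0.4294, -0.0214, 0.0729]
orientation: [-179.8, 0.6, -4.0]
wrist_force: [-0.5, 0.3, 0.8]
opening: 1.004
finger_force: 0.0
```

```bash
python3 - <<'E'
from h import *
go(.433,-.022,.003,-4); look(.030,320,300,name="w9")
E
```

```text
to (0.433, -0.022, 0.003, -4) t [0.36 0.04 6.99] spin -0.001 tool yaw -4.0
blob [316 260] [ 4.32700e-01 -2.32000e-02  8.82591e+01  4.85415e+01 -3.48680e+00]
blob [ 55 308] [ 0.4146  0.1317 74.9398 45.8611 16.3515]
```

Request:
step_arm --plan '[{"tx":0.1,"ty":0.05,"tz":3,"spin":0},{"tx":0.1,"ty":0.05,"tz":5.5,"spin":0},{"tx":0.1,"ty":0.05,"tz":6.8,"spin":0},{"tx":0.1,"ty":0.05,"tz":7.2,"spin":0},{"tx":0.1,"ty":0.05,"tz":7.2,"spin":0},{"tx":0.1,"ty":0.05,"tz":7.2,"spin":0}]'

```text
time_s: 19.2
ee_pos: [0.4342, -0.023, 0.0061]
orientation: [180.0, -0.1, -4.0]
wrist_force: [-0.2, -0.0, -0.1]
opening: 1.005
finger_force: 0.0
```

Request:
step_arm --plan '[{"tx":0,"ty":0,"tz":0,"spin":0},{"tx":0,"ty":0,"tz":0,"spin":0},{"tx":0,"ty":0,"tz":0,"spin":0},{"tx":0,"ty":0,"tz":0,"spin":0},{"tx":0,"ty":0,"tz":0,"spin":0}]' --jaw 1 --grip_force 50

```text
time_s: 19.7
ee_pos: [0.4337, -0.0229, 0.0056]
orientation: [180.0, -0.1, -4.0]
wrist_force: [-1.6, -0.6, 7.3]
opening: 0.574
finger_force: 51.6
```

Request:
step_arm --plan '[{"tx":0,"ty":0,"tz":-2,"spin":0},{"tx":0,"ty":0,"tz":-6,"spin":0},{"tx":0,"ty":0,"tz":-10,"spin":0},{"tx":0,"ty":0,"tz":-14,"spin":0},{"tx":0,"ty":0,"tz":-18,"spin":0},{"tx":0,"ty":0,"tz":-21,"spin":0},{"tx":0,"ty":0,"tz":-21,"spin":0}]'

```text
time_s: 20.4
ee_pos: [0.4347, -0.0232, 0.2185]
orientation: [179.9, -0.4, -4.0]
wrist_force: [-0.1, -0.4, -2.6]
opening: 0.577
finger_force: 52.9
```

```bash
python3 - <<'E'
from h import *
go(.6185,.004,.2,-10)
E
```

```text
to (0.6185, 0.004, 0.2, -10) t [18.15 -4.    1.85] spin 0.104 tool yaw -10.0
```

Request:
step_arm --plan '[{"tx":4,"ty":-1,"tz":0,"spin":0.06},{"tx":8.5,"ty":-2,"tz":0,"spin":0.104},{"tx":13,"ty":-3,"tz":0,"spin":0.104},{"tx":17,"ty":-4,"tz":0,"spin":0.104},{"tx":18.2,"ty":-4,"tz":2,"spin":0.104},{"tx":18.2,"ty":-4,"tz":5,"spin":0.104},{"tx":18.2,"ty":-4,"tz":7,"spin":0.104},{"tx":18.2,"ty":-4,"tz":7,"spin":0.104}]'

```text
time_s: 21.2
ee_pos: [0.616, 0.0047, 0.1407]
orientation: [-180.0, 0.5, -10.0]
wrist_force: [-0.4, 0.3, -0.3]
opening: 0.575
finger_force: 52.8
```

Request:
step_arm --plan '[{"tx":0,"ty":0,"tz":0.2,"spin":0},{"tx":0,"ty":0,"tz":0.4,"spin":0},{"tx":0,"ty":0,"tz":0.6,"spin":0},{"tx":0,"ty":0,"tz":0.7,"spin":0},{"tx":0,"ty":0,"tz":0.7,"spin":0}]'

```text
time_s: 21.7
ee_pos: [0.6178, 0.0043, 0.1382]
orientation: [-180.0, -0.0, -10.0]
wrist_force: [0.2, 0.1, -1.4]
opening: 0.574
finger_force: 52.8
```

Request:
step_arm --plan '[{"tx":0,"ty":0,"tz":0,"spin":0},{"tx":0,"ty":0,"tz":0,"spin":0},{"tx":0,"ty":0,"tz":0,"spin":0},{"tx":0,"ty":0,"tz":0,"spin":0},{"tx":0,"ty":0,"tz":-2,"spin":0},{"tx":0,"ty":0,"tz":-6,"spin":0},{"tx":0,"ty":0,"tz":-10,"spin":0},{"tx":0,"ty":0,"tz":-10,"spin":0}]' --jaw 0

```text
time_s: 22.5
ee_pos: [0.6195, 0.0041, 0.2439]
orientation: [180.0, -0.6, -10.0]
wrist_force: [-0.2, 1.3, -0.4]
opening: 1.001
finger_force: 0.0
```

```bash
python3 - <<'E'
from h import *
img,K,P=cam("wrist");cv2.imwrite("pics/w10.png",img[:,:,::-1])
look(.162,315,250,lo=200)
p=go(.5555,-.341,.24,5.4)
E
```

```text
blob [343 289] [ 5.90600e-01 -9.00000e-03  4.05351e+01  1.80745e+01 -9.91930e+00]
blob [378 192] [ 6.448000e-01 -3.820000e-02  1.264346e+02  6.937880e+01  8.007740e+01]
to (0.5555, -0.341, 0.24, 5.4) t [-0.16 35.09 -0.16] spin -0.268 tool yaw 5.4
```

View pics/w10.png

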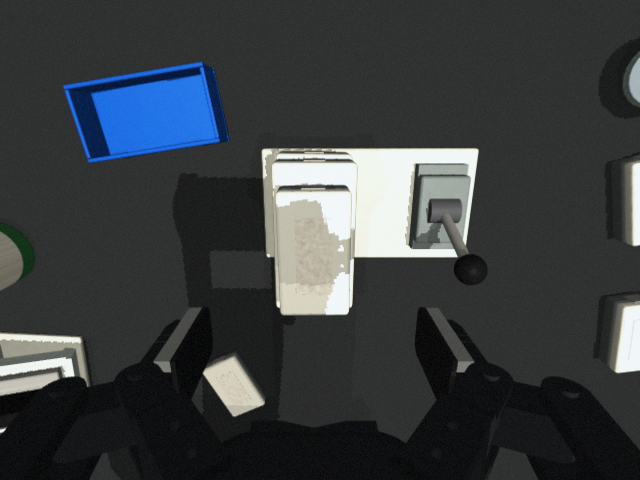

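The first small case is square on the column, top face (277,187)–(351,314). Next is the small case near the beaker, gripped 12 mm short of its middle to keep the wrist clear of the beaker.

Request:
step_arm --plan '[{"tx":0,"ty":4.5,"tz":0,"spin":-0.1},{"tx":0,"ty":9,"tz":0,"spin":-0.2},{"tx":0,"ty":13.5,"tz":0,"spin":-0.268},{"tx":0,"ty":18,"tz":0,"spin":-0.268},{"tx":0,"ty":22.5,"tz":0,"spin":-0.268},{"tx":0,"ty":27,"tz":0,"spin":-0.268},{"tx":0,"ty":31.5,"tz":1,"spin":-0.268},{"tx":0,"ty":35,"tz":5,"spin":-0.268}]'

```text
time_s: 23.4
ee_pos: [0.5574, -0.3417, 0.1914]
orientation: [179.8, -0.2, 5.3]
wrist_force: [1.4, 0.2, -0.2]
opening: 1.002
finger_force: 0.0
```

Request:
step_arm --plan '[{"tx":0,"ty":0,"tz":4,"spin":0},{"tx":0,"ty":0,"tz":8,"spin":0},{"tx":0,"ty":0,"tz":11,"spin":0},{"tx":0,"ty":0,"tz":11,"spin":0},{"tx":0,"ty":0,"tz":11,"spin":0}]'

```text
time_s: 23.9
ee_pos: [0.5575, -0.3383, 0.0802]
orientation: [-180.0, 0.0, 5.4]
wrist_force: [0.9, -0.7, 0.9]
opening: 1.0
finger_force: 0.0
```

```bash
python3 - <<'E'
from h import *
from numpy import load
d=load("w8.npz"); img,K,P=cam("wrist"); look(.030,320,250)
go(.5555,-.341,.005,5.4)
E
```

```text
blob [324 246] [ 0.5684 -0.3446 90.4558 48.8584  5.6178]
blob [306 416] [ 0.4476 -0.3455 47.5432 15.8007 84.1068]
to (0.5555, -0.341, 0.005, 5.4) t [-0.29  0.19  7.71] spin -0.0 tool yaw 5.4
```

Request:
step_arm --plan '[{"tx":-0.2,"ty":0.7,"tz":2,"spin":0},{"tx":-0.2,"ty":0.7,"tz":5,"spin":0},{"tx":-0.2,"ty":0.7,"tz":6.8,"spin":0},{"tx":-0.2,"ty":0.7,"tz":7.5,"spin":0},{"tx":-0.2,"ty":0.7,"tz":7.5,"spin":0},{"tx":-0.2,"ty":0.7,"tz":7.5,"spin":0}]'

```text
time_s: 24.6
ee_pos: [0.5569, -0.346, 0.007]
orientation: [179.9, -0.1, 5.4]
wrist_force: [1.2, -1.2, -0.0]
opening: 1.001
finger_force: 0.0
```

Request:
step_arm --plan '[{"tx":0,"ty":0,"tz":0,"spin":0},{"tx":0,"ty":0,"tz":0,"spin":0},{"tx":0,"ty":0,"tz":0,"spin":0},{"tx":0,"ty":0,"tz":0,"spin":0},{"tx":0,"ty":0,"tz":0,"spin":0}]' --jaw 1 --grip_force 50

```text
time_s: 25.1
ee_pos: [0.5565, -0.3457, 0.0063]
orientation: [179.9, -0.1, 5.4]
wrist_force: [-0.9, 1.4, 6.0]
opening: 0.576
finger_force: 53.3
```

Request:
step_arm --plan '[{"tx":0,"ty":0,"tz":-2,"spin":0},{"tx":0,"ty":0,"tz":-6,"spin":0},{"tx":0,"ty":0,"tz":-10,"spin":0},{"tx":0,"ty":0,"tz":-14,"spin":0},{"tx":0,"ty":0,"tz":-18,"spin":0},{"tx":0,"ty":0,"tz":-22,"spin":0},{"tx":0,"ty":0,"tz":-24,"spin":0},{"tx":0,"ty":0,"tz":-24,"spin":0}]'

```text
time_s: 25.9
ee_pos: [0.5568, -0.346, 0.2484]
orientation: [179.7, -0.2, 5.4]
wrist_force: [-0.1, -0.3, -1.3]
opening: 0.58
finger_force: 52.6
```

```bash
python3 - <<'E'
from h import *
c,s=np.cos(np.radians(-10)),np.sin(np.radians(-10))
go(.618-.012*c,.004-.012*s,.24,-10)
E
```

```text
to (np.float64(0.6061823069638534), np.float64(0.006083778132003164), 0.24, -10) t [  8.22 -34.59   0.84] spin 0.268 tool yaw -10.0
```

Request:
step_arm --plan '[{"tx":1,"ty":-4.5,"tz":0,"spin":0.1},{"tx":2,"ty":-9,"tz":0,"spin":0.2},{"tx":3,"ty":-13.5,"tz":0,"spin":0.268},{"tx":4,"ty":-18,"tz":0,"spin":0.268},{"tx":5,"ty":-22.5,"tz":0,"spin":0.268},{"tx":6.5,"ty":-27,"tz":0,"spin":0.268},{"tx":7.5,"ty":-31.5,"tz":0,"spin":0.268},{"tx":8.2,"ty":-34.6,"tz":2,"spin":0.268}]'

```text
time_s: 26.7
ee_pos: [0.6057, 0.0095, 0.2253]
orientation: [-180.0, -0.1, -9.9]
wrist_force: [0.5, -0.2, -1.2]
opening: 0.573
finger_force: 52.6
```

Request:
step_arm --plan '[{"tx":0,"ty":0,"tz":2,"spin":0},{"tx":0,"ty":0,"tz":4,"spin":0},{"tx":0,"ty":0,"tz":5,"spin":0},{"tx":0,"ty":0,"tz":5,"spin":0},{"tx":0,"ty":0,"tz":5,"spin":0}]'

```text
time_s: 27.2
ee_pos: [0.6055, 0.0064, 0.1754]
orientation: [180.0, -0.0, -10.0]
wrist_force: [-0.5, 0.4, -1.0]
opening: 0.573
finger_force: 52.5
```

```bash
python3 - <<'E'
from h import *
c,s=np.cos(np.radians(-10)),np.sin(np.radians(-10))
go(.618-.012*c,.004-.012*s,.169,-10)
E
```

```text
to (np.float64(0.6061823069638534), np.float64(0.006083778132003164), 0.169, -10) t [0.07 0.02 0.64] spin -0.0 tool yaw -10.0
```

Request:
step_arm --plan '[{"tx":0.1,"ty":0,"tz":0.3,"spin":0},{"tx":0.1,"ty":0,"tz":0.5,"spin":0},{"tx":0.1,"ty":0,"tz":0.7,"spin":0},{"tx":0.1,"ty":0,"tz":0.7,"spin":0}]'

```text
time_s: 27.6
ee_pos: [0.6064, 0.0064, 0.1684]
orientation: [180.0, -0.0, -10.0]
wrist_force: [0.0, -0.9, -0.4]
opening: 0.569
finger_force: 52.6
```

Request:
step_arm --plan '[{"tx":0,"ty":0,"tz":0,"spin":0},{"tx":0,"ty":0,"tz":0,"spin":0},{"tx":0,"ty":0,"tz":0,"spin":0},{"tx":0,"ty":0,"tz":0,"spin":0},{"tx":0,"ty":0,"tz":-2,"spin":0},{"tx":0,"ty":0,"tz":-6,"spin":0},{"tx":0,"ty":0,"tz":-10,"spin":0},{"tx":0,"ty":0,"tz":-10,"spin":0}]' --jaw 0

```text
time_s: 28.4
ee_pos: [0.6079, 0.0063, 0.2742]
orientation: [180.0, -0.6, -10.0]
wrist_force: [0.2, -0.6, -0.1]
opening: 0.996
finger_force: 0.0
```

```bash
python3 - <<'E'
from h import *
img,K,P=cam("wrist");cv2.imwrite("pics/w11.png",img[:,:,::-1])
p=go(.404,-.342,.15,-2);print(get_state()["ee_pos"])
E
```

```text
to (0.404, -0.342, 0.15, -2) t [-13.97  37.83  12.09] spin -0.139 tool yaw -2.0
[0.60710986 0.00640686 0.27094783]
```

View pics/w11.png

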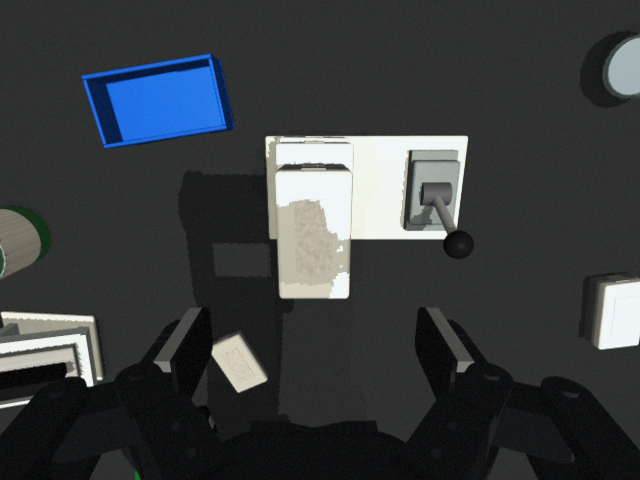

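The column is square, top face (277,170)–(348,297). Next is the last small case at (.404,-.342).

Request:
step_arm --plan '[{"tx":-1.5,"ty":4.2,"tz":0,"spin":-0.07},{"tx":-3,"ty":8.4,"tz":0,"spin":-0.139},{"tx":-4.7,"ty":12.8,"tz":0,"spin":-0.139},{"tx":-6.3,"ty":17,"tz":0,"spin":-0.139},{"tx":-7.9,"ty":21.4,"tz":1,"spin":-0.139},{"tx":-9.5,"ty":25.7,"tz":2,"spin":-0.139},{"tx":-11.1,"ty":30,"tz":3,"spin":-0.139},{"tx":-12.7,"ty":34.3,"tz":5,"spin":-0.139}]'

```text
time_s: 29.25
ee_pos: [0.4207, -0.3107, 0.2177]
orientation: [180.0, -0.0, -2.0]
wrist_force: [1.3, -0.7, -0.4]
opening: 1.001
finger_force: 0.0
```

Request:
step_arm --plan '[{"tx":-1,"ty":3.5,"tz":2,"spin":0},{"tx":-1,"ty":3.7,"tz":6,"spin":0},{"tx":-1,"ty":3.7,"tz":10,"spin":0},{"tx":-1,"ty":3.7,"tz":14,"spin":0},{"tx":-1,"ty":3.7,"tz":14,"spin":0},{"tx":-1,"ty":3.7,"tz":14,"spin":0}]'

```text
time_s: 29.85
ee_pos: [0.4106, -0.3458, 0.0785]
orientation: [-179.9, 0.0, -2.0]
wrist_force: [0.1, 0.1, -0.0]
opening: 0.997
finger_force: 0.0
```

```bash
python3 - <<'E'
from h import *
look(.030,320,250)
go(.404,-.342,.005,-2)
E
```

```text
blob [312 275] [ 0.4037 -0.3451 90.8559 49.1138 -1.761 ]
to (0.404, -0.342, 0.005, -2) t [-0.72 -0.41  7.46] spin -0.0 tool yaw -2.0
```

Request:
step_arm --plan '[{"tx":-0.7,"ty":-0.1,"tz":2,"spin":0},{"tx":-0.7,"ty":-0.1,"tz":5,"spin":0},{"tx":-0.7,"ty":-0.1,"tz":6.8,"spin":0},{"tx":-0.7,"ty":-0.1,"tz":7.3,"spin":0},{"tx":-0.7,"ty":-0.1,"tz":7.3,"spin":0},{"tx":-0.7,"ty":-0.1,"tz":7.3,"spin":0}]'

```text
time_s: 30.5
ee_pos: [0.4043, -0.3454, 0.0069]
orientation: [179.9, -0.1, -2.0]
wrist_force: [-0.1, 0.5, 0.2]
opening: 1.003
finger_force: 0.0
```

Request:
step_arm --plan '[{"tx":0,"ty":0,"tz":0,"spin":0},{"tx":0,"ty":0,"tz":0,"spin":0},{"tx":0,"ty":0,"tz":0,"spin":0},{"tx":0,"ty":0,"tz":0,"spin":0},{"tx":0,"ty":0,"tz":0,"spin":0}]' --jaw 1 --grip_force 50

```text
time_s: 31.0
ee_pos: [0.4039, -0.3449, 0.0061]
orientation: [179.9, -0.0, -2.0]
wrist_force: [-0.9, 1.0, 6.1]
opening: 0.576
finger_force: 52.5
```

Request:
step_arm --plan '[{"tx":0,"ty":0,"tz":-2,"spin":0},{"tx":0,"ty":0,"tz":-6,"spin":0},{"tx":0,"ty":0,"tz":-10,"spin":0},{"tx":0,"ty":0,"tz":-14,"spin":0},{"tx":0,"ty":0,"tz":-18,"spin":0},{"tx":0,"ty":0,"tz":-22,"spin":0},{"tx":0,"ty":0,"tz":-26,"spin":0},{"tx":0,"ty":0,"tz":-26,"spin":0}]'

```text
time_s: 31.8
ee_pos: [0.4046, -0.3457, 0.2707]
orientation: [179.5, -0.4, -2.0]
wrist_force: [1.2, 0.3, -2.1]
opening: 0.575
finger_force: 52.3
```

```bash
python3 - <<'E'
from h import *
go(.6185,.004,.26,-10)
E
```

```text
to (0.6185, 0.004, 0.26, -10) t [ 20.16 -35.7    1.07] spin 0.14 tool yaw -10.0
```

Request:
step_arm --plan '[{"tx":2.2,"ty":-4,"tz":0,"spin":0.07},{"tx":4.5,"ty":-8,"tz":0,"spin":0.14},{"tx":6.8,"ty":-12,"tz":0,"spin":0.14},{"tx":9,"ty":-16,"tz":0,"spin":0.14},{"tx":11.3,"ty":-20,"tz":0,"spin":0.14},{"tx":13.6,"ty":-24,"tz":0,"spin":0.14},{"tx":15.8,"ty":-28,"tz":0,"spin":0.14},{"tx":18,"ty":-32,"tz":0,"spin":0.14}]'

```text
time_s: 32.6
ee_pos: [0.5952, -0.0293, 0.2644]
orientation: [-180.0, 0.1, -10.0]
wrist_force: [1.0, -1.0, -1.1]
opening: 0.57
finger_force: 52.3
```

```bash
python3 - <<'E'
from h import *
print(get_state()["opening"]);go(.6185,.004,.2,-10)
E
```

```text
0.5703160207881153
to (0.6185, 0.004, 0.2, -10) t [ 1.72 -3.68  6.44] spin -0.001 tool yaw -10.0
```

Request:
step_arm --plan '[{"tx":1.65,"ty":-3.8,"tz":0,"spin":0},{"tx":1.65,"ty":-3.8,"tz":2,"spin":0},{"tx":1.65,"ty":-3.8,"tz":4,"spin":0},{"tx":1.65,"ty":-3.8,"tz":5.7,"spin":0},{"tx":1.65,"ty":-3.8,"tz":5.7,"spin":0},{"tx":1.65,"ty":-3.8,"tz":5.7,"spin":0}]'

```text
time_s: 33.2
ee_pos: [0.6176, 0.0033, 0.2083]
orientation: [-180.0, 0.0, -10.0]
wrist_force: [0.3, -0.2, -1.0]
opening: 0.576
finger_force: 52.3
```

Request:
step_arm --plan '[{"tx":0.1,"ty":-0.1,"tz":0.3,"spin":0},{"tx":0.1,"ty":-0.1,"tz":0.6,"spin":0},{"tx":0.1,"ty":-0.1,"tz":0.9,"spin":0},{"tx":0.1,"ty":-0.1,"tz":0.95,"spin":0},{"tx":0.1,"ty":-0.1,"tz":0.95,"spin":0}]'

```text
time_s: 33.7
ee_pos: [0.6188, 0.0041, 0.1988]
orientation: [180.0, 0.0, -10.0]
wrist_force: [-0.3, -0.6, -0.9]
opening: 0.57
finger_force: 52.3
```

Request:
step_arm --plan '[{"tx":0,"ty":0,"tz":0,"spin":0},{"tx":0,"ty":0,"tz":0,"spin":0},{"tx":0,"ty":0,"tz":0,"spin":0},{"tx":0,"ty":0,"tz":0,"spin":0},{"tx":0,"ty":0,"tz":-2,"spin":0},{"tx":0,"ty":0,"tz":-5,"spin":0},{"tx":0,"ty":0,"tz":-8,"spin":0},{"tx":0,"ty":0,"tz":-8,"spin":0}]' --jaw 0

```text
time_s: 34.5
ee_pos: [0.6199, 0.004, 0.2833]
orientation: [180.0, -0.5, -10.0]
wrist_force: [-1.2, -0.3, 0.1]
opening: 1.001
finger_force: 0.0
```

```bash
python3 - <<'E'
from h import *
img,K,P=cam("wrist");cv2.imwrite("pics/w12.png",img[:,:,::-1])
p=go(.413,.138,.15,16.2);print(get_state()["ee_pos"])
E
```

```text
to (0.413, 0.138, 0.15, 16.2) t [-22.65  -9.59  13.08] spin -0.458 tool yaw 16.2
[0.61930479 0.0040866  0.28077992]
```

Request:
step_arm --plan '[{"tx":-4,"ty":-1.5,"tz":0,"spin":-0.1},{"tx":-8,"ty":-3.3,"tz":0,"spin":-0.2},{"tx":-12,"ty":-5,"tz":0,"spin":-0.3},{"tx":-16,"ty":-6.7,"tz":2,"spin":-0.4},{"tx":-20,"ty":-8.4,"tz":4,"spin":-0.458},{"tx":-22.6,"ty":-9.6,"tz":7,"spin":-0.458},{"tx":-22.6,"ty":-9.6,"tz":11,"spin":-0.458},{"tx":-22.6,"ty":-9.6,"tz":15,"spin":-0.458}]'

```text
time_s: 35.35
ee_pos: [0.4118, 0.1386, 0.1274]
orientation: [180.0, -0.0, 16.3]
wrist_force: [0.1, 0.7, -0.1]
opening: 1.003
finger_force: 0.0
```

Request:
step_arm --plan '[{"tx":0,"ty":0,"tz":3,"spin":0},{"tx":0,"ty":0,"tz":5,"spin":0},{"tx":0,"ty":0,"tz":5,"spin":0},{"tx":0,"ty":0,"tz":5,"spin":0}]'

```text
time_s: 35.75
ee_pos: [0.4129, 0.1381, 0.0789]
orientation: [-180.0, 0.0, 16.2]
wrist_force: [0.7, -0.4, -0.9]
opening: 0.999
finger_force: 0.0
```

```bash
python3 - <<'E'
from h import *
look(.018,320,270)
go(.413,.138,.003,16.2)
E
```

```text
blob [300 261] [ 0.4082  0.1445 80.2997 46.9541 16.5123]
blob [107 352] [  0.3102   0.2488  46.5655  24.7859 -85.55  ]
to (0.413, 0.138, 0.003, 16.2) t [-0.03  0.    7.64] spin -0.0 tool yaw 16.2
```

Request:
step_arm --plan '[{"tx":-0.3,"ty":-0.7,"tz":2,"spin":0},{"tx":-0.3,"ty":-0.7,"tz":5,"spin":0},{"tx":-0.3,"ty":-0.7,"tz":7,"spin":0},{"tx":-0.3,"ty":-0.7,"tz":7.6,"spin":0},{"tx":-0.3,"ty":-0.7,"tz":7.6,"spin":0},{"tx":-0.3,"ty":-0.7,"tz":7.6,"spin":0}]'

```text
time_s: 36.4
ee_pos: [0.4089, 0.144, 0.0039]
orientation: [180.0, -0.1, 16.2]
wrist_force: [-0.5, -0.9, 0.3]
opening: 1.001
finger_force: 0.0
```

Request:
step_arm --plan '[{"tx":0,"ty":0,"tz":0,"spin":0},{"tx":0,"ty":0,"tz":0,"spin":0},{"tx":0,"ty":0,"tz":0,"spin":0},{"tx":0,"ty":0,"tz":0,"spin":0},{"tx":0,"ty":0,"tz":0,"spin":0}]' --jaw 1 --grip_force 50

```text
time_s: 36.9
ee_pos: [0.4084, 0.144, 0.0036]
orientation: [180.0, -0.1, 16.2]
wrist_force: [-0.7, -0.6, 9.7]
opening: 0.55
finger_force: 50.8
```

Request:
step_arm --plan '[{"tx":0,"ty":0,"tz":-2,"spin":0},{"tx":0,"ty":0,"tz":-6,"spin":0},{"tx":0,"ty":0,"tz":-10,"spin":0},{"tx":0,"ty":0,"tz":-14,"spin":0},{"tx":0,"ty":0,"tz":-18,"spin":0},{"tx":0,"ty":0,"tz":-22,"spin":0},{"tx":0,"ty":0,"tz":-26,"spin":0},{"tx":0,"ty":0,"tz":-28,"spin":0}]'

```text
time_s: 37.7
ee_pos: [0.4084, 0.144, 0.2862]
orientation: [179.9, -0.3, 16.2]
wrist_force: [0.6, 0.0, -2.0]
opening: 0.543
finger_force: 52.9
```

```bash
python3 - <<'E'
from h import *
go(.6185,.004,.28,-10)
E
```

```text
to (0.6185, 0.004, 0.28, -10) t [16.26 19.31  0.62] spin 0.457 tool yaw -10.0
```

Request:
step_arm --plan '[{"tx":2.7,"ty":3.2,"tz":0,"spin":0.1},{"tx":5.4,"ty":6.4,"tz":0,"spin":0.2},{"tx":8.1,"ty":9.6,"tz":0,"spin":0.3},{"tx":10.8,"ty":12.8,"tz":0,"spin":0.4},{"tx":13.5,"ty":16,"tz":0,"spin":0.457},{"tx":16.3,"ty":19.3,"tz":0,"spin":0.457},{"tx":16.3,"ty":19.3,"tz":2,"spin":0.457},{"tx":16.3,"ty":19.3,"tz":4,"spin":0.457}]'

```text
time_s: 38.5
ee_pos: [0.6192, 0.0032, 0.2416]
orientation: [-180.0, 0.0, -10.1]
wrist_force: [-0.2, 1.2, -0.8]
opening: 0.546
finger_force: 52.9
```

Request:
step_arm --plan '[{"tx":0,"ty":0,"tz":0.5,"spin":0},{"tx":0,"ty":0,"tz":1,"spin":0},{"tx":0,"ty":0,"tz":1,"spin":0}]'

```text
time_s: 38.8
ee_pos: [0.6185, 0.0043, 0.2332]
orientation: [-180.0, -0.0, -10.0]
wrist_force: [-0.1, -0.5, -1.8]
opening: 0.55
finger_force: 52.8
```

Lower another 7 mm, release and rise, then look at the column.

Request:
step_arm --plan '[{"tx":0,"ty":0,"tz":0.3,"spin":0},{"tx":0,"ty":0,"tz":0.5,"spin":0},{"tx":0,"ty":0,"tz":0.7,"spin":0},{"tx":0,"ty":0,"tz":0.7,"spin":0}]'

```text
time_s: 39.2
ee_pos: [0.6185, 0.0041, 0.2258]
orientation: [180.0, -0.0, -10.0]
wrist_force: [-0.0, 0.0, -0.3]
opening: 0.541
finger_force: 52.9
```

Request:
step_arm --plan '[{"tx":0,"ty":0,"tz":0,"spin":0},{"tx":0,"ty":0,"tz":0,"spin":0},{"tx":0,"ty":0,"tz":0,"spin":0},{"tx":0,"ty":0,"tz":0,"spin":0},{"tx":0,"ty":0,"tz":-2,"spin":0},{"tx":0,"ty":0,"tz":-6,"spin":0},{"tx":0,"ty":0,"tz":-10,"spin":0},{"tx":0,"ty":0,"tz":-12,"spin":0}]' --jaw 0

```text
time_s: 40.0
ee_pos: [0.6188, 0.0041, 0.3497]
orientation: [180.0, -0.3, -10.0]
wrist_force: [-0.2, 0.3, -0.1]
opening: 1.003
finger_force: 0.0
```

```bash
python3 - <<'E'
from h import *
img,K,P=cam("wrist")
cv2.imwrite("pics/w13.png",img[:,:,::-1])
go(.45,.25,.30,77)
E
```

```text
to (0.45, 0.25, 0.3, 77) t [-20.92 -21.29   5.18] spin -1.518 tool yaw 77.0
```

View pics/w13.png

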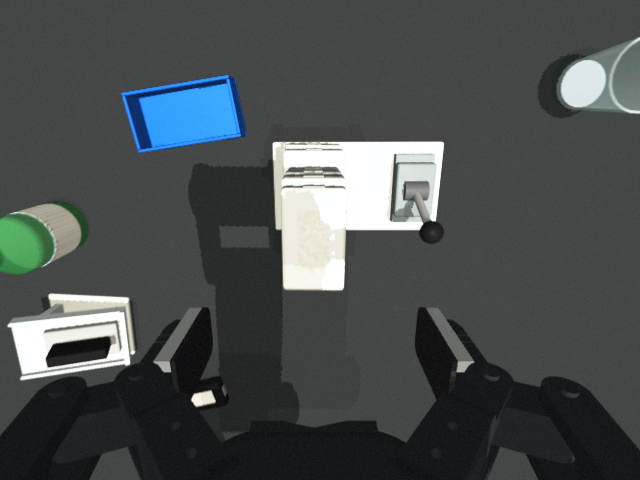

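All six cases stand square on the pedestal, mini top (283,189)–(343,289). The weight is on the rest, rib at (80,350), slab corners about (10,322), (22,378), (133,362) and (128,308).

```bash
python3 - <<'E'
from h import *
img,K,P=cam("wrist")
t=cast([(283,190),(345,188),(343,289),(283,289)],K,P,.24);print("mini",t.mean(0),np.linalg.norm(t[0]-t[3]),np.linalg.norm(t[0]-t[1]))
lo=cast([(128,308),(133,362)],K,P,.036); hi=cast([(10,322),(22,378)],K,P,.080)
c=(lo.mean(0)+hi.mean(0))/2; v=hi.mean(0)-lo.mean(0); yaw=np.degrees(np.arctan2(v[1],v[0]));print("rest",c,yaw,np.linalg.norm(v))
u=np.array([np.cos(np.radians(yaw)),np.sin(np.radians(yaw))])
w=c-.013*u; print("weight",w); 
go(*(w-.03*u),.24,yaw)
E
```

```text
mini [0.61664604 0.00436384] 0.07828630256050201 0.044585536536279544
rest [0.46688328 0.37384988] 78.00157332139608 0.13355477914599354
weight [0.46418078 0.36113388]
to (np.float64(0.45794423311333127), np.float64(0.3317892845002988), 0.24, np.float64(78.00157332139608)) t [-21.55 -29.49  10.92] spin -1.536 tool yaw 78.0
```

Request:
step_arm --plan '[{"tx":-3,"ty":-2,"tz":0,"spin":-0.14},{"tx":-6,"ty":-5,"tz":0,"spin":-0.28},{"tx":-9,"ty":-8,"tz":0,"spin":-0.42},{"tx":-11,"ty":-12,"tz":0,"spin":-0.56},{"tx":-14,"ty":-15.5,"tz":0,"spin":-0.7},{"tx":-16.5,"ty":-19,"tz":0,"spin":-0.84},{"tx":-18.5,"ty":-22.5,"tz":0,"spin":-0.98},{"tx":-20,"ty":-26,"tz":1,"spin":-1.12}]'

```text
time_s: 40.9
ee_pos: [0.4655, 0.2964, 0.3359]
orientation: [180.0, -0.1, 54.5]
wrist_force: [2.1, 0.2, 0.9]
opening: 0.997
finger_force: 0.0
```

```bash
python3 - <<'E'
from h import *
go(.458,.332,.24,78)
E
```

```text
to (0.458, 0.332, 0.24, 78) t [ 2.46 -2.67  9.59] spin -0.409 tool yaw 78.0
```

Request:
step_arm --plan '[{"tx":1,"ty":-1.2,"tz":3,"spin":-0.14},{"tx":2,"ty":-2.4,"tz":6,"spin":-0.28},{"tx":2.4,"ty":-2.5,"tz":9.5,"spin":-0.409},{"tx":2.4,"ty":-2.5,"tz":9.5,"spin":-0.409},{"tx":2.4,"ty":-2.5,"tz":9.5,"spin":-0.409},{"tx":2.4,"ty":-2.5,"tz":9.5,"spin":-0.409}]'

```text
time_s: 41.5
ee_pos: [0.4611, 0.3288, 0.2426]
orientation: [179.9, -0.1, 77.4]
wrist_force: [-0.2, 1.0, -0.2]
opening: 1.004
finger_force: 0.0
```

```bash
python3 - <<'E'
from h import *
s=get_state();print(s["ee_pos"],s["orientation"][2])
img,K,P=cam("wrist");np.savez("w14.npz",img=img,K=K,P=P);cv2.imwrite("pics/w14.png",img[:,:,::-1])
E
```

```text
[0.46109684 0.32880306 0.24257825] 77.44927207644643
```

View pics/w14.png

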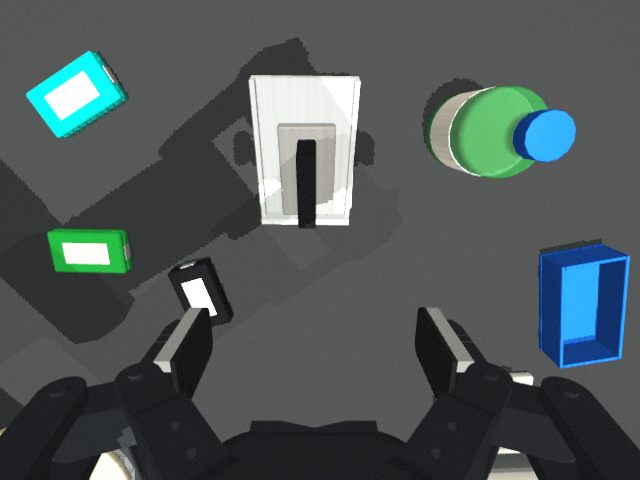

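```bash
python3 - <<'E'
from h import *
d=np.load("w14.npz");img,K,P=d["img"],d["K"],d["P"]
lo=cast([(262,225),(348,225)],K,P,.036); hi=cast([(249,76),(360,76)],K,P,.080)
v=hi.mean(0)-lo.mean(0);yaw=np.degrees(np.arctan2(v[1],v[0]));c=(lo.mean(0)+hi.mean(0))/2
u=v/np.linalg.norm(v)
print("rest",c+.0027*u,yaw,np.linalg.norm(v),np.linalg.norm(hi[0]-hi[1]),np.linalg.norm(lo[0]-lo[1]))
h=cast([(306,141)],K,P,.101)[0]; print("rib hi end",h,"-> rib centre",h-.0268*u, "from rest", c+(.0027-.0272)*u)
# wall between rib side edges for yaw
r=img.max(2)<50
rows=[(np.flatnonzero(r[y,280:335]).mean()+280,y) for y in range(145,180,5)]
print(rows)
x,y=(h-.0268*u); go(x,y,.082,yaw)
E
```

```text
rest [0.46612187 0.380325  ] 76.86944587742252 0.13364873168162328 0.08697778019900168 0.08758247554395027
rib hi end [0.47143063 0.39548591] -> rib centre [0.46534246 0.36938659] from rest [0.45994283 0.35383614]
[(np.float64(305.5), 145), (np.float64(305.5), 150), (np.float64(305.0), 155), (np.float64(305.0), 160), (np.float64(305.5), 165), (np.float64(305.5), 170), (np.float64(305.5), 175)]
to (np.float64(0.4653424603989308), np.float64(0.3693865922956235), 0.082, np.float64(76.86944587742252)) t [ 4.05 -0.46 16.06] spin 0.011 tool yaw 76.9
```

```bash
python3 - <<'E'
from h import *
d=np.load("w14.npz");img,K,P=d["img"],d["K"],d["P"]
s=np.array([.4611,.3288]); u=np.array([np.cos(np.radians(77.2)),np.sin(np.radians(77.2))])
# along-slope coordinate relative to the TCP, for each point at its likely height
for n,p,z in (("hi slab edge",(305,76),.080),("plate hi edge",(307,124),.0705),("plate hi edge, mid",(307,124),.077),("rib hi end",(306,140),.101),("rib hi end, mid",(306,140),.107),("lip inner top",(305,218),.038),("lip outer",(305,225),.036)):
    q=cast(p,K,P,z)[0]-s; print(n,z,np.round([q@u,q@[u[1],-u[0]]],4))
img2=cv2.resize(img[60:240,230:380,::-1],None,fx=3.3,fy=3.3,interpolation=cv2.INTER_CUBIC);cv2.imwrite("pics/w14c.png",img2)
E
```

```text
hi slab edge 0.08 [ 0.1155 -0.0058]
plate hi edge 0.0705 [ 0.0797 -0.0044]
plate hi edge, mid 0.077 [ 0.0797 -0.0043]
rib hi end 0.101 [ 0.0681 -0.0047]
rib hi end, mid 0.107 [ 0.0683 -0.0046]
lip inner top 0.038 [-0.0103 -0.0069]
lip outer 0.036 [-0.0182 -0.0069]
```

All 14 views are used, so the rest is numeric. The rib and plate edges don't quite agree with a weight lying flat, so I'll solve for its tilt from the measured edge pixels.

```bash
python3 - <<'E'
from h import *
d=np.load("w14.npz");img,K,P=d["img"],d["K"],d["P"]
g=img.astype(int).max(2)
print("col306",g[110:236:1,306].tolist())
print("col290",g[60:236:1,290].tolist())
print("col325",g[60:236:1,325].tolist())
for y in (150,165,180,195,210,222): print(y,g[y,285:332].tolist())
E
```

```text
col306 [242, 241, 241, 241, 240, 240, 240, 240, 241, 240, 240, 241, 233, 182, 163, 166, 180, 210, 207, 200, 201, 198, 199, 200, 198, 196, 200, 202, 198, 117, 37, 32, 27, 26, 29, 27, 25, 24, 31, 21, 27, 28, 32, 25, 26, 28, 33, 29, 34, 29, 30, 30, 27, 32, 29, 25, 27, 26, 30, 29, 27, 29, 29, 30, 27, 32, 28, 32, 32, 28, 34, 29, 27, 30, 29, 32, 31, 31, 31, 30, 26, 26, 30, 27, 32, 30, 32, 26, 32, 27, 32, 30, 33, 30, 29, 29, 26, 30, 26, 30, 30, 32, 27, 32, 27, 27, 31, 29, 29, 27, 32, 29, 30, 30, 43, 51, 45, 45, 67, 87, 88, 87, 90, 90, 87, 90]
col290 [55, 56, 52, 58, 59, 53, 56, 55, 56, 59, 57, 59, 58, 57, 55, 160, 206, 216, 238, 242, 242, 241, 242, 242, 242, 243, 241, 242, 242, 241, 242, 242, 243, 242, 242, 241, 242, 241, 242, 241, 242, 242, 241, 242, 243, 243, 242, 242, 241, 242, 241, 243, 242, 242, 242, 242, 242, 242, 242, 242, 241, 242, 232, 183, 161, 163, 173, 203, 204, 196, 179, 189, 192, 192, 196, 193, 192, 195, 193, 193, 195, 193, 192, 194, 195, 196, 195, 193, 194, 196, 194, 195, 195, 194, 194, 194, 196, 178, 173, 171, 171, 170, 173, 171, 175, 174, 173, 171, 173, 173, 171, 174, 172, 
[... 1794 characters left out ...]
67, 167, 170, 173, 170, 171, 168]
195 [171, 169, 173, 175, 174, 177, 168, 171, 168, 170, 171, 156, 51, 27, 29, 28, 28, 30, 27, 26, 30, 30, 34, 29, 28, 24, 27, 31, 32, 22, 55, 136, 172, 176, 172, 173, 176, 175, 174, 169, 171, 170, 170, 172, 170, 167, 170]
210 [171, 172, 173, 173, 173, 177, 174, 172, 169, 173, 172, 166, 119, 24, 30, 30, 32, 29, 31, 33, 28, 30, 29, 30, 30, 31, 26, 28, 28, 29, 94, 230, 250, 250, 249, 250, 250, 250, 250, 249, 248, 249, 249, 250, 248, 247, 245]
222 [255, 255, 255, 255, 255, 255, 255, 255, 255, 255, 255, 255, 255, 102, 29, 27, 30, 28, 28, 30, 32, 30, 30, 26, 30, 33, 43, 47, 47, 45, 138, 253, 255, 255, 255, 255, 255, 255, 255, 255, 255, 255, 255, 255, 255, 255, 255]
```

```bash
python3 - <<'E'
from h import *
from scipy.optimize import least_squares
d=np.load("w14.npz");K,P=d["K"],d["P"]
s=np.array([.4611,.3288]); u=np.array([np.cos(np.radians(77.2)),np.sin(np.radians(77.2))])
def V(a,h,t,pts):
    pts=np.array(pts)/1000; c,sn=np.cos(t),np.sin(t)
    x=a+pts[:,0]*c-pts[:,1]*sn; z=h+pts[:,0]*sn+pts[:,1]*c
    n=np.array([u[1],-u[0]])
    return proj(np.c_[s+x[:,None]*u-.005*n,z],K,P)[:,1]
W=[(45,0),(45,12),(-45,12),(35,48),(-35,48)]
for m in ([122.5,126.5,203,139.5,224],[122.5,126.5,203,139.5,227.5]):
    r=least_squares(lambda p:V(*p,W)-m,[.05,.05,.3]); print("weight",r.x,"res",np.round(r.fun,1))
S=[(67,8),(-63,12),(-63,0),(-67,12)]
for m in ([76,219,214,224.5],):
    r=least_squares(lambda p:V(p[0],p[1],.349,S)-m,[.05,.05]); print("slab",r.x,np.round(r.fun,1))
    r=least_squares(lambda p:V(p[0],.05,p[1],S)-m,[.05,.35]); print("slab, tilt free",r.x,np.round(r.fun,1))
E
```

```text
weight [0.038753   0.01140341 0.21740032] res [-1.8 -3.   6.9  5.2 -7.2]
weight [0.03929502 0.02024351 0.23083119] res [-2.4 -3.3  8.2  6.1 -8.5]
slab [0.05395514 0.06081604] [ 0.   1.3 -0.6 -0.8]
slab, tilt free [0.05348801 0.26447851] [-0.   1.   0.1 -1. ]
```

```bash
python3 - <<'E'
from h import *
d=np.load("w14.npz");img=d["img"]
g=cv2.GaussianBlur(img,(1,5),0).astype(int).max(2)
for y in (120,125,130,150,175,190,200,206,212,216): print(y,"L",g[y,256:292].tolist(),"R",g[y,324:358].tolist())
E
```

```text
120 L [240, 199, 172, 238, 242, 243, 243, 243, 243, 243, 245, 243, 242, 242, 243, 244, 245, 242, 240, 241, 242, 243, 243, 243, 244, 245, 244, 243, 244, 245, 244, 242, 241, 242, 241, 242] R [242, 241, 241, 240, 240, 239, 238, 240, 241, 241, 243, 243, 241, 241, 242, 244, 243, 241, 239, 241, 241, 242, 243, 243, 246, 253, 255, 250, 249, 255, 255, 255, 255, 180]
125 L [243, 237, 154, 203, 235, 242, 242, 242, 243, 243, 244, 243, 243, 242, 242, 244, 245, 243, 240, 240, 240, 218, 169, 167, 170, 172, 172, 173, 172, 169, 170, 169, 168, 170, 169, 170] R [169, 168, 171, 171, 172, 169, 171, 171, 172, 172, 170, 200, 241, 241, 243, 243, 242, 240, 239, 241, 242, 243, 244, 242, 241, 242, 241, 197, 248, 253, 255, 255, 254, 92]
130 L [243, 240, 189, 182, 240, 243, 243, 243, 243, 243, 244, 244, 243, 241, 242, 243, 244, 244, 241, 241, 236, 179, 179, 195, 193, 188, 195, 197, 199, 200, 203, 200, 196, 194, 188, 189] R [188, 193, 193, 192, 196, 198, 196, 196, 196, 196, 186, 186, 235, 242, 243, 244, 242, 240, 240, 241, 242, 243, 243, 243, 242, 240, 225, 190, 243, 245, 247, 243, 176, 59]
150 L [243, 244, 243, 
[... 1735 characters left out ...]
85, 81]
212 L [49, 50, 50, 50, 71, 160, 230, 230, 227, 193, 175, 215, 215, 216, 218, 217, 218, 219, 218, 216, 218, 218, 218, 217, 218, 219, 209, 161, 167, 170, 173, 171, 173, 173, 173, 175] R [249, 248, 246, 247, 248, 246, 246, 245, 239, 250, 252, 252, 252, 252, 252, 252, 252, 252, 252, 251, 218, 254, 255, 255, 255, 165, 82, 84, 83, 83, 82, 82, 83, 83]
216 L [50, 49, 54, 56, 59, 118, 224, 223, 225, 222, 204, 210, 211, 211, 211, 212, 211, 212, 212, 210, 212, 211, 212, 213, 212, 212, 211, 206, 204, 205, 204, 206, 205, 208, 221, 227] R [233, 232, 228, 230, 232, 232, 231, 232, 232, 233, 233, 232, 234, 232, 233, 234, 233, 233, 232, 230, 234, 254, 254, 253, 249, 93, 84, 83, 83, 82, 82, 82, 84, 84]
```

```bash
python3 - <<'E'
from h import *
from scipy.optimize import least_squares
d=np.load("w14.npz");K,P=d["K"],d["P"]
s=np.array([.4611,.3288]); u=np.array([np.cos(np.radians(77.2)),np.sin(np.radians(77.2))])
def V(a,h,t,pts):
    pts=np.array(pts)/1000; c,sn=np.cos(t),np.sin(t)
    x=a+pts[:,0]*c-pts[:,1]*sn; z=h+pts[:,0]*sn+pts[:,1]*c
    return proj(np.c_[s+x[:,None]*u-.005*np.array([u[1],-u[0]]),z],K,P)[:,1]
W=[(45,0),(45,12),(-45,12),(35,48),(-35,48)]
m=[122.5,126.5,214,139.5,227]
r=least_squares(lambda p:V(*p,W)-m,[.05,.05,.3]); print("weight",r.x,"res",np.round(r.fun,1))
for x in (-.018,-.012): print(x,V(.0537+x*.94,.05+x*.342,.349,W))
E
```

```text
weight [0.03672561 0.0353832  0.12835124] res [-0.4 -2.7  4.1  3.3 -4.2]
-0.018 [124.7491385  129.90618587 217.78958486 159.63143493 231.32546061]
-0.012 [117.87045375 122.87289575 212.7927734  152.4320103  225.94371376]
```

The re-fit agrees with the weight lying flat on the slab about 15 mm below its middle (the dark end at v=140 is the rib's end face), so step 1 holds. Now pick the weight up.

Request:
step_arm --plan '[{"tx":1.5,"ty":-0.5,"tz":2,"spin":0},{"tx":2.9,"ty":-0.5,"tz":6,"spin":0},{"tx":2.9,"ty":-0.5,"tz":10,"spin":0},{"tx":2.9,"ty":-0.5,"tz":14,"spin":0},{"tx":2.9,"ty":-0.5,"tz":16.5,"spin":0},{"tx":2.9,"ty":-0.5,"tz":17.5,"spin":0},{"tx":2.9,"ty":-0.5,"tz":17.5,"spin":0},{"tx":2.9,"ty":-0.5,"tz":17.5,"spin":0}]'

```text
time_s: 42.35
ee_pos: [0.4628, 0.3587, 0.0676]
orientation: [179.9, -0.1, 77.6]
wrist_force: [0.6, -0.1, -0.1]
opening: 1.0
finger_force: 0.0
```

Request:
step_arm --plan '[{"tx":0,"ty":0,"tz":0,"spin":0},{"tx":0,"ty":0,"tz":0,"spin":0},{"tx":0,"ty":0,"tz":0,"spin":0},{"tx":0,"ty":0,"tz":0,"spin":0},{"tx":0,"ty":0,"tz":0,"spin":0},{"tx":0,"ty":0,"tz":0,"spin":0},{"tx":0,"ty":0,"tz":0,"spin":0}]' --jaw 1 --grip_force 50

```text
time_s: 43.05
ee_pos: [0.4618, 0.3584, 0.0661]
orientation: [180.0, -0.0, 77.6]
wrist_force: [-0.8, -0.5, 4.7]
opening: 0.178
finger_force: 49.8
```

Request:
step_arm --plan '[{"tx":0,"ty":0,"tz":-1.5,"spin":0},{"tx":0,"ty":0,"tz":-4.5,"spin":0},{"tx":0,"ty":0,"tz":-8,"spin":0},{"tx":0,"ty":0,"tz":-10,"spin":0.14},{"tx":-2,"ty":0.5,"tz":-10,"spin":0.28},{"tx":-4,"ty":1,"tz":-10,"spin":0.42},{"tx":-7,"ty":1.5,"tz":-10,"spin":0.56},{"tx":-10,"ty":2,"tz":-10,"spin":0.7}]'

```text
time_s: 43.85
ee_pos: [0.4592, 0.2554, 0.1649]
orientation: [-180.0, 0.1, 37.2]
wrist_force: [1.0, 0.2, -3.5]
opening: 0.175
finger_force: 49.2
```

```bash
python3 - <<'E'
from h import *
s=get_state();print(s["opening"],s["wrist_force"])
go(.48,.13,.17,-10)
E
```

```text
0.17452860287905034 [ 1.03438957  0.18183794 -3.52058367]
to (0.48, 0.13, 0.17, -10) t [-5.92 11.24 -0.51] spin 0.824 tool yaw -10.0
```

Request:
step_arm --plan '[{"tx":-1,"ty":2,"tz":0,"spin":0.14},{"tx":-2,"ty":4,"tz":0,"spin":0.28},{"tx":-3,"ty":6,"tz":1,"spin":0.42},{"tx":-4,"ty":8,"tz":2,"spin":0.56},{"tx":-5,"ty":10,"tz":4,"spin":0.7},{"tx":-5.9,"ty":11.2,"tz":7,"spin":0.82},{"tx":-5.9,"ty":11.2,"tz":10,"spin":0.82},{"tx":-5.9,"ty":11.2,"tz":12,"spin":0.82}]'

```text
time_s: 44.65
ee_pos: [0.4801, 0.131, 0.0435]
orientation: [180.0, 0.2, -9.5]
wrist_force: [0.6, -0.1, -3.9]
opening: 0.178
finger_force: 49.3
```

Request:
step_arm --plan '[{"tx":0,"ty":0,"tz":0.4,"spin":0},{"tx":0,"ty":0,"tz":0.8,"spin":0},{"tx":0,"ty":0,"tz":1.0,"spin":0},{"tx":0,"ty":0,"tz":1.2,"spin":0},{"tx":0,"ty":0,"tz":1.2,"spin":0}]' --grip_force 20

```text
time_s: 45.15
ee_pos: [0.4824, 0.1316, 0.0354]
orientation: [-180.0, -0.2, -9.4]
wrist_force: [-0.1, 0.1, 5.5]
opening: 0.178
finger_force: 50.8
```

Request:
step_arm --plan '[{"tx":0,"ty":0,"tz":0.2,"spin":0},{"tx":0,"ty":0,"tz":0.4,"spin":0},{"tx":0,"ty":0,"tz":0.6,"spin":0},{"tx":0,"ty":0,"tz":0.6,"spin":0}]' --jaw 1 --grip_force 20

```text
time_s: 45.55
ee_pos: [0.4865, 0.1311, 0.0317]
orientation: [-179.9, -0.8, -9.4]
wrist_force: [7.3, -4.5, 18.8]
opening: 0.177
finger_force: 53.2
```

Request:
step_arm --plan '[{"tx":0,"ty":0,"tz":0.2,"spin":0},{"tx":0,"ty":0,"tz":0.4,"spin":0},{"tx":0,"ty":0,"tz":0.4,"spin":0}]'

```text
time_s: 45.85
ee_pos: [0.4889, 0.1306, 0.0288]
orientation: [-179.9, -1.1, -9.4]
wrist_force: [11.4, -7.6, 24.8]
opening: 0.177
finger_force: 54.8
```

Request:
step_arm --plan '[{"tx":0,"ty":0,"tz":0,"spin":0},{"tx":0,"ty":0,"tz":0,"spin":0},{"tx":0,"ty":0,"tz":0,"spin":0},{"tx":0,"ty":0,"tz":0,"spin":0},{"tx":0,"ty":0,"tz":-4,"spin":0},{"tx":0,"ty":0,"tz":-8,"spin":0},{"tx":-3,"ty":0,"tz":-12,"spin":0},{"tx":-6,"ty":0,"tz":-12,"spin":0}]' --jaw 0

```text
time_s: 46.65
ee_pos: [0.4234, 0.1417, 0.1476]
orientation: [-179.9, -0.5, -9.5]
wrist_force: [0.1, 0.4, -0.5]
opening: 1.001
finger_force: 0.0
```

Request:
step_arm --plan '[{"tx":0,"ty":0,"tz":0,"spin":0},{"tx":0,"ty":0,"tz":0,"spin":0}]'

```text
time_s: 46.85
ee_pos: [0.4219, 0.1416, 0.1439]
orientation: [180.0, -0.0, -9.4]
wrist_force: [-0.3, 0.7, -0.3]
opening: 0.998
finger_force: 0.0
```

```bash
python3 - <<'E'
from h import *
s=get_state();print(s["ee_pos"],s["orientation"])
img,K,P=cam("wrist");np.savez("w15.npz",img=img,K=K,P=P)
pc=proj([[.483,.131,.048]],K,P)[0];print("expected rib px",pc)
u,v=np.int32(pc); g=img.max(2)
rows=range(v-60,v+60,6)
print("col",[int(x) for x in g[v-80:v+80:3,u]])
print("row",[int(x) for x in g[v,u-60:u+60:2]])
E
```

```text
[0.42190793 0.14160156 0.14385111] [ 1.79999909e+02 -7.59964396e-03 -9.43508393e+00]
expected rib px [314.07073406 153.821476  ]
col [249, 168, 63, 62, 63, 63, 62, 63, 62, 62, 63, 61, 60, 60, 60, 61, 60, 62, 60, 60, 60, 57, 63, 57, 58, 54, 53, 46, 49, 46, 45, 46, 45, 45, 47, 46, 45, 43, 35, 238, 110, 61, 58, 57, 58, 39, 29, 35, 34, 31, 29, 34, 31, 34]
row [65, 65, 60, 58, 60, 60, 62, 57, 63, 58, 55, 58, 59, 81, 219, 236, 233, 237, 238, 235, 195, 175, 147, 141, 29, 43, 46, 47, 49, 50, 53, 50, 48, 48, 48, 41, 238, 237, 239, 238, 236, 234, 236, 237, 234, 228, 95, 59, 59, 61, 60, 59, 57, 60, 57, 59, 58, 58, 55, 57]
```

```bash
python3 - <<'E'
from h import *
d=np.load("w15.npz");img,K,P=d["img"],d["K"],d["P"]
m=(img.min(2)>115).astype(np.uint8); m[:, :200]=0;m[:,430:]=0
m=cv2.morphologyEx(m,cv2.MORPH_CLOSE,np.ones((31,31)))
n,l,s,c=cv2.connectedComponentsWithStats(m)
k=l[154,314]; print(s[k])
cs=cv2.findContours((l==k).astype(np.uint8),cv2.RETR_EXTERNAL,cv2.CHAIN_APPROX_NONE)[0][0].reshape(-1,2)
cs=cs[(cs[:,1]>0)]
r=rect(cast(cs,K,P,.012));print("plate",np.round(r,4))
g=img.max(2);rb=((g<75)&(l==k)).astype(np.uint8)
rb=cv2.morphologyEx(rb,cv2.MORPH_OPEN,np.ones((5,5)))
cc=max(cv2.findContours(rb,cv2.RETR_EXTERNAL,cv2.CHAIN_APPROX_NONE)[0],key=cv2.contourArea).reshape(-1,2)
print("rib px",cc.min(0),cc.max(0),np.round(rect(cast(cc,K,P,.048)),4))
go(r[0],r[1],.022,r[4])
E
```

```text
[ 278   67   70  126 8398]
plate [ 0.4952  0.1297 88.2868 49.1423 -9.1686]
rib px [301  77] [324 188] [ 0.4948  0.1302 68.2998 15.0851 -8.8551]
to (0.49516094970703123, 0.129729736328125, 0.022, -9.168594360351562) t [ 7.36 -0.04 12.16] spin -0.005 tool yaw -9.2
```

The weight lies flat on the bench, with plate and rib both reading true size at (.495,.130), yaw −9°. Re-grip it squarely.

Request:
step_arm --plan '[{"tx":4,"ty":0,"tz":0,"spin":0},{"tx":7.3,"ty":0,"tz":2,"spin":0},{"tx":7.3,"ty":0,"tz":6,"spin":0},{"tx":7.3,"ty":0,"tz":9.5,"spin":0},{"tx":7.3,"ty":0,"tz":11.5,"spin":0},{"tx":7.3,"ty":0,"tz":12.2,"spin":0},{"tx":7.3,"ty":0,"tz":12.2,"spin":0},{"tx":7.3,"ty":0,"tz":12.2,"spin":0}]'

```text
time_s: 47.7
ee_pos: [0.4949, 0.1294, 0.0225]
orientation: [-180.0, -0.1, -9.5]
wrist_force: [0.3, 0.5, 0.4]
opening: 1.001
finger_force: 0.0
```

Request:
step_arm --plan '[{"tx":0,"ty":0,"tz":0,"spin":0},{"tx":0,"ty":0,"tz":0,"spin":0},{"tx":0,"ty":0,"tz":0,"spin":0},{"tx":0,"ty":0,"tz":0,"spin":0},{"tx":0,"ty":0,"tz":0,"spin":0},{"tx":0,"ty":0,"tz":0,"spin":0},{"tx":0,"ty":0,"tz":0,"spin":0}]' --jaw 1 --grip_force 60

```text
time_s: 48.4
ee_pos: [0.4942, 0.1295, 0.0221]
orientation: [-180.0, -0.0, -9.5]
wrist_force: [-0.9, 1.4, 4.3]
opening: 0.175
finger_force: 59.0
```

Request:
step_arm --plan '[{"tx":0,"ty":0,"tz":-2,"spin":0},{"tx":0,"ty":0,"tz":-6,"spin":0},{"tx":0,"ty":0,"tz":-10.5,"spin":0},{"tx":0,"ty":0,"tz":-15,"spin":0},{"tx":0,"ty":0,"tz":-19.5,"spin":0},{"tx":0,"ty":0,"tz":-24,"spin":0},{"tx":0,"ty":0,"tz":-28,"spin":0},{"tx":0,"ty":0,"tz":-28,"spin":0}]'

```text
time_s: 49.2
ee_pos: [0.4953, 0.1296, 0.3064]
orientation: [-179.9, -0.5, -9.5]
wrist_force: [0.3, 0.9, -3.5]
opening: 0.177
finger_force: 59.7
```

```bash
python3 - <<'E'
from h import *
go(.6185,.004,.30,-10)
E
```

```text
to (0.6185, 0.004, 0.3, -10) t [14.22 10.36  0.64] spin 0.009 tool yaw -10.0
```

Request:
step_arm --plan '[{"tx":3.5,"ty":2.6,"tz":0,"spin":0},{"tx":7,"ty":5.2,"tz":0,"spin":0},{"tx":10.5,"ty":7.8,"tz":0,"spin":0.009},{"tx":13,"ty":9.6,"tz":0,"spin":0.009},{"tx":14.3,"ty":10.4,"tz":0,"spin":0.009},{"tx":14.3,"ty":10.4,"tz":1.5,"spin":0.009},{"tx":14.3,"ty":10.4,"tz":3,"spin":0.009},{"tx":14.3,"ty":10.4,"tz":3,"spin":0.009}]'

```text
time_s: 50.0
ee_pos: [0.6169, 0.0034, 0.2676]
orientation: [-180.0, 0.5, -10.0]
wrist_force: [-0.1, 0.3, -3.5]
opening: 0.176
finger_force: 59.5
```

Request:
step_arm --plan '[{"tx":0,"ty":0,"tz":0.2,"spin":0},{"tx":0,"ty":0,"tz":0.4,"spin":0},{"tx":0,"ty":0,"tz":0.6,"spin":0},{"tx":0,"ty":0,"tz":0.7,"spin":0},{"tx":0,"ty":0,"tz":0.7,"spin":0}]'

```text
time_s: 50.5
ee_pos: [0.618, 0.0034, 0.2649]
orientation: [-180.0, -0.0, -10.0]
wrist_force: [0.4, -0.0, -3.5]
opening: 0.173
finger_force: 59.6
```

Request:
step_arm --plan '[{"tx":0.05,"ty":0,"tz":0.15,"spin":0},{"tx":0.05,"ty":0,"tz":0.25,"spin":0},{"tx":0.05,"ty":0,"tz":0.25,"spin":0}]'

```text
time_s: 50.8
ee_pos: [0.6185, 0.0033, 0.2622]
orientation: [180.0, 0.0, -10.0]
wrist_force: [0.1, 0.6, -2.6]
opening: 0.175
finger_force: 59.6
```

Request:
step_arm --plan '[{"tx":0,"ty":0,"tz":0,"spin":0},{"tx":0,"ty":0,"tz":0,"spin":0},{"tx":0,"ty":0,"tz":0,"spin":0},{"tx":0,"ty":0,"tz":0,"spin":0},{"tx":0,"ty":0,"tz":-2,"spin":0},{"tx":0,"ty":0,"tz":-5,"spin":0},{"tx":0,"ty":0,"tz":-8,"spin":0},{"tx":0,"ty":0,"tz":-8,"spin":0}]' --jaw 0

```text
time_s: 51.6
ee_pos: [0.6192, 0.0032, 0.3468]
orientation: [180.0, -0.5, -10.0]
wrist_force: [0.3, 0.3, 0.3]
opening: 0.997
finger_force: 0.0
```

```bash
python3 - <<'E'
from h import *
s=get_state();print(s["ee_pos"],s["orientation"])
img,K,P=cam("wrist");np.savez("w16.npz",img=img,K=K,P=P)
g=img.max(2);hsv=cv2.cvtColor(img,cv2.COLOR_RGB2HSV)
# rib on top of the column
x,y=np.int32(proj([[.6185,.004,.288]],K,P)[0]);print("expected rib px",x,y)
m=(g<80).astype(np.uint8);m[:, :x-45]=0;m[:,x+45:]=0;m[y+110:]=0
n,l,st,c=cv2.connectedComponentsWithStats(m);k=l[y,x];print(st[k])
cc=cv2.findContours((l==k).astype(np.uint8),cv2.RETR_EXTERNAL,cv2.CHAIN_APPROX_NONE)[0][0].reshape(-1,2)
print("rib",np.round(rect(cast(cc,K,P,.288)),4))
kp=proj([[.56,-.12,.109]],K,P)[0];print("knob exp",kp)
a,b=np.int32(kp);w=g[b-30:b+30,a-30:a+30];mm=(w<50).astype(np.uint8)
n,l,st,c=cv2.connectedComponentsWithStats(mm);print([ (st[i].tolist(),(c[i]+(a-30,b-30)).round(1).tolist()) for i in range(1,n) if st[i,4]>60])
E
```

```text
[0.61924289 0.00320742 0.34683948] [179.99575131  -0.47673969  -9.97331743]
expected rib px 312 265
[  267     0    90   375 24132]
rib [ 6.48500e-01 -6.00000e-04  2.18659e+02  6.02681e+01 -9.90230e+00]
knob exp [430.89354921 235.78938953]
[([19, 17, 24, 23, 417], [430.5, 233.3])]
```

```bash
python3 - <<'E'
from h import *
d=np.load("w16.npz");img,K,P=d["img"],d["K"],d["P"];g=img.max(2)
print("row",g[265,262:362:2].tolist());print("col312",g[150:330:4,312].tolist());print("col290",g[150:330:4,290].tolist())
k=cast((430.5,233.3),K,P,.109)[0];print("knob",k)
f=np.radians(-10);ex=np.array([np.cos(f),np.sin(f)]);ey=np.array([-ex[1],ex[0]])
q=k-[.6185,.004];print("feeder frame",q@ex,q@ey)
for n,(a,b) in {"behind":(-.085,-.130),"end":(.065,-.130)}.items():
    w=np.array([.6185,.004])+a*ex+b*ey; print(n,w); go(*w,.12,-10)
E
```

```text
row [40, 41, 41, 45, 39, 42, 45, 45, 47, 138, 152, 150, 153, 150, 154, 152, 148, 150, 149, 141, 23, 26, 23, 28, 25, 23, 26, 23, 27, 24, 27, 23, 72, 150, 154, 154, 153, 148, 152, 210, 148, 145, 135, 65, 71, 72, 73, 69, 69, 70]
col312 [221, 255, 255, 255, 255, 109, 157, 151, 201, 246, 245, 245, 22, 19, 17, 26, 26, 27, 27, 29, 20, 25, 24, 24, 25, 23, 24, 25, 21, 27, 25, 26, 24, 22, 27, 25, 22, 21, 21, 23, 27, 60, 62, 64, 65]
col290 [162, 255, 255, 255, 255, 92, 184, 126, 193, 243, 243, 243, 156, 155, 159, 161, 156, 155, 160, 159, 155, 158, 153, 159, 159, 154, 154, 151, 155, 155, 159, 161, 175, 178, 174, 174, 177, 176, 68, 65, 66, 66, 65, 59, 66]
knob [ 0.56299384 -0.11977926]
feeder frame -0.03316884852999066 -0.13153732105048205
behind [ 0.51221708 -0.10926491]
to (np.float64(0.5122170778972615), np.float64(-0.10926491278989797), 0.12, -10) t [-8.55 12.93 22.42] spin 0.0 tool yaw -10.0
end [ 0.65993824 -0.13531214]
to (np.float64(0.6599382408490926), np.float64(-0.13531213943993753), 0.12, -10) t [ 6.45 12.93 22.42] spin 0.0 tool yaw -10.0
```

The weight sits centred on the column. Now the lever: fingers shut, come down behind the knob and push it toward +x.

Request:
step_arm --plan '[{"tx":-2,"ty":3.3,"tz":0,"spin":0},{"tx":-4,"ty":6.6,"tz":0,"spin":0},{"tx":-6,"ty":9.9,"tz":0,"spin":0},{"tx":-8,"ty":13.1,"tz":0,"spin":0},{"tx":-8,"ty":13.1,"tz":4,"spin":0},{"tx":-8,"ty":13.1,"tz":8.5,"spin":0},{"tx":-8,"ty":13.1,"tz":13,"spin":0},{"tx":-8,"ty":13.1,"tz":17,"spin":0}]' --jaw 1 --grip_force 30

```text
time_s: 52.45
ee_pos: [0.5157, -0.1114, 0.1694]
orientation: [-180.0, 0.1, -10.0]
wrist_force: [0.7, 0.2, -0.3]
opening: -0.004
finger_force: 0.0
```

Request:
step_arm --plan '[{"tx":0,"ty":0,"tz":4,"spin":0},{"tx":0,"ty":0,"tz":7.5,"spin":0},{"tx":0,"ty":0,"tz":7.5,"spin":0},{"tx":0,"ty":0,"tz":7.5,"spin":0}]'

```text
time_s: 52.85
ee_pos: [0.5169, -0.1118, 0.0976]
orientation: [-180.0, 0.1, -10.0]
wrist_force: [0.8, 0.1, 0.7]
opening: -0.001
finger_force: 0.0
```

Request:
step_arm --plan '[{"tx":1.5,"ty":0,"tz":0,"spin":0},{"tx":3,"ty":0,"tz":0,"spin":0},{"tx":4.5,"ty":0,"tz":0,"spin":0},{"tx":6,"ty":0,"tz":0,"spin":0},{"tx":7.5,"ty":0,"tz":0,"spin":0},{"tx":8.5,"ty":0,"tz":0,"spin":0},{"tx":8.5,"ty":0,"tz":0,"spin":0}]'

```text
time_s: 53.55
ee_pos: [0.6022, -0.127, 0.0994]
orientation: [179.9, -0.2, -10.0]
wrist_force: [0.1, -0.2, 0.9]
opening: 0.001
finger_force: 0.0
```

Request:
step_arm --plan '[{"tx":0.4,"ty":0,"tz":0,"spin":0},{"tx":0.8,"ty":0,"tz":0,"spin":0},{"tx":1.0,"ty":0,"tz":0,"spin":0},{"tx":1.0,"ty":0,"tz":0,"spin":0}]'

```text
time_s: 53.95
ee_pos: [0.6107, -0.1284, 0.0975]
orientation: [180.0, -0.0, -10.0]
wrist_force: [-0.6, 0.1, -0.2]
opening: -0.001
finger_force: 0.0
```

```bash
python3 - <<'E'
from h import *
img,K,P=cam("scene");print(get_state()["wrist_force"])
f=np.radians(-10);ex=np.array([np.cos(f),np.sin(f)]);ey=np.array([-ex[1],ex[0]])
for a in (-.033,.02,.027,.033,.038):
    w=np.array([.6185,.004])+a*ex-.1315*ey; p=proj([[*w,.109]],K,P)[0]
    u,v=np.int32(p);print(a,p.round(1),img[v-4:v+5,u-4:u+5].max(2).mean())
E
```

```text
[-0.13055507  0.42741154 -0.28917077]
-0.033 [262.4 292.1] 35.876543209876544
0.02 [268.4 310. ] 71.65432098765432
0.027 [269.2 312.5] 58.382716049382715
0.033 [269.9 314.6] 47.51851851851852
0.038 [270.5 316.4] 34.72839506172839
```

Request:
step_arm --plan '[{"tx":0.2,"ty":0,"tz":0,"spin":0},{"tx":0.4,"ty":0,"tz":0,"spin":0},{"tx":0.4,"ty":0,"tz":0,"spin":0}]'

```text
time_s: 54.3
ee_pos: [0.6123, -0.1285, 0.0972]
orientation: [-180.0, 0.4, -10.0]
wrist_force: [-12.6, 1.6, 5.9]
opening: 0.003
finger_force: 6.2
```

Request:
step_arm --plan '[{"tx":0.2,"ty":0,"tz":0,"spin":0},{"tx":0.4,"ty":0,"tz":0,"spin":0},{"tx":0.4,"ty":0,"tz":0,"spin":0}]'

```text
time_s: 54.6
ee_pos: [0.6128, -0.1286, 0.097]
orientation: [-180.0, 0.9, -10.0]
wrist_force: [-29.5, 3.1, 13.7]
opening: 0.001
finger_force: 14.9
```

The lever is hard on its stop, with force climbing and no further travel. Back off, rise, and check that the lever and weight stay put.

Request:
step_arm --plan '[{"tx":-2,"ty":0,"tz":0,"spin":0},{"tx":-5,"ty":0,"tz":0,"spin":0},{"tx":-8,"ty":0,"tz":0,"spin":0},{"tx":-8,"ty":0,"tz":-4,"spin":0},{"tx":-8,"ty":0,"tz":-8,"spin":0},{"tx":-8,"ty":0,"tz":-12,"spin":0},{"tx":-8,"ty":0,"tz":-16,"spin":0},{"tx":-8,"ty":0,"tz":-16,"spin":0}]'

```text
time_s: 55.4
ee_pos: [0.5413, -0.1165, 0.263]
orientation: [179.8, -0.6, -10.0]
wrist_force: [0.7, 0.2, -1.4]
opening: 0.002
finger_force: 0.0
```

Request:
step_arm --plan '[{"tx":-1,"ty":0,"tz":-4,"spin":0},{"tx":-1,"ty":0,"tz":-8,"spin":0},{"tx":-1,"ty":0,"tz":-8,"spin":0},{"tx":-1,"ty":0,"tz":-8,"spin":0}]'

```text
time_s: 55.8
ee_pos: [0.5299, -0.1141, 0.3372]
orientation: [180.0, -0.1, -10.0]
wrist_force: [-0.4, 0.0, -0.4]
opening: -0.003
finger_force: 0.0
```

```bash
python3 - <<'E'
from h import *
s=get_state();print(s["ee_pos"],s["wrist_force"])
img,K,P=cam("wrist");g=img.max(2)
f=np.radians(-10);ex=np.array([np.cos(f),np.sin(f)]);ey=np.array([-ex[1],ex[0]])
def dark(c,P,K,g,z,r):
    p=proj([[*c,z]],K,P)[0];a,b=np.int32(p);a0,b0=max(a-r,0),max(b-r,0)
    m=(g[b0:b+r,a0:a+r]<50).astype(np.uint8)
    n,l,st,ct=cv2.connectedComponentsWithStats(m)
    for i in range(1,n):
        if st[i,4]>80:
            w=cast(ct[i]+(a0,b0),K,P,z)[0]-[.6185,.004];print(p.round(),st[i].tolist(),"feeder xy",np.round([w@ex,w@ey],4))
O=np.array([.6185,.004])
print("knob");dark(O+.038*ex-.1315*ey,P,K,g,.109,32)
print("rib");dark(O,P,K,g,.288,70)
img,K,P=cam("scene");g=img.max(2)
print("scene rib");dark(O,P,K,g,.28,25)
print("scene knob");dark(O+.038*ex-.1315*ey,P,K,g,.109,14)
E
```

```text
[ 0.52992023 -0.11412199  0.33723373] [-0.3617864   0.04023351 -0.42518394]
knob
[313.  97.] [19, 15, 25, 29, 543] feeder xy [ 0.0411 -0.1301]
rib
[ 62. 152.] [37, 0, 86, 134, 8093] feeder xy [ 0.0034 -0.0104]
scene rib
[328. 227.] [0, 0, 50, 50, 1447] feeder xy [-0.0246 -0.0006]
scene knob
[270. 316.] [10, 0, 18, 22, 218] feeder xy [ 0.0263 -0.1226]
```

```bash
python3 -c "
from rig import *
print(close_job())"
```

```text
the job is handed in; nothing more can be done
None
```

I handed the job in with all six cases stacked on the pedestal, the weight back on top and the lever pushed to its run stop. The hand-in gave no verdict, and the final weight and lever positions were checked from camera pixels only.

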